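# Tip a dry-bath heating block over the heater's edge and seat it

## Task

The aluminium heating block has drained on its end and belongs on the block heater. Keeping it down on the bench rather than lifting it, bring it upright and square up to the heater's low steel front edge in line with the pocket, tip it over that edge so that it lies with its wells facing up, then push it on until it drops fully home and flat in the pocket. Leave the things standing round about where they are.

Things in the scene. Friction and masses are not known exactly. Their poses are not given: they have to be found in the camera images.
- heat_block: Loose bare aluminium block, about 0.7 kg, medium friction (0.6). Starts standing on its end: 50 mm thick (own x), 76 mm wide (own y), 95 mm tall (own z, up at the start). Origin: centre of the end it stands on. One large face has twelve wells open towards own -x (to the robot at the start); the plain large face, own +x, looks to the heater. Lying as wanted: own -x up, own +z into the heater.
- block_center (a point): Centre of the heating block, 47.5 mm from its origin along own z. Pushed high up while its foot is stopped by the heater's edge, the block pivots over that edge with a few newtons, falls over by itself from about 45 degrees, and then lies with its rear end in the pocket and about 20 to 40 mm of its front end out over the bench, tilted up to 10 degrees.
- block_heel (a point): Middle of the block's lower rear edge while it stands: 25 mm from its origin along own +x. This is the edge to bring up against the heater.
- well_face (a point): Middle of the face with the wells (4 rows of 3, 15 mm across, blind, too narrow for fingers: treat the face as flat), 25 mm from the block's centre along own -x. Its sides measure 76 mm (own y) and 95 mm (own z).
- heater: Fixed slim white block heater, 125 mm deep (own x), 210 mm wide. Origin: on the bench at the foot of its front edge, in line with the middle of the pocket; own x points straight back into it, own y to the left, z up. The control console, up to 48 mm high, is its right part, at own y -55 to -155 mm.
- front_edge (a point): Top of the heater's front edge, 16 mm above the bench, above the heater's origin. The edge is a bare steel strip, 10 mm deep, with an upright front face at the heater's own x = 0, from own y = -55 to +55 mm.
- pocket (a point): Centre of the pocket's floor, 60.5 mm behind the heater's front face and 11 mm above the bench. The pocket is a flat recess with a dark plate, 5 mm deep below the rim round it: own x 10 to 111 mm, own y -41 to +41 mm. The lying block (95 x 76 mm, 50 mm high) has 3 mm to spare at each side and 6 mm in all lengthways.
- tube_rack: Fixed blue rack with four capped tubes, 64 x 125 mm, 80 mm high to the caps, to the left of the heater. Origin: centre of its underside.
- timer: Loose white bench timer, 64 x 66 x 19 mm, lying to the right in front of the heater's console. Origin: centre of its underside. A bystander: leave it alone.
- bottle_a: Loose reagent bottle with white cap, 42 mm across, 88 mm high. Origin: centre of its underside. A bystander.
- strip_vial: Loose vial, 37 mm across, 66 mm high. Origin: centre of its underside. A bystander.
- bottle_c: Loose small bottle, 34 mm across, 62 mm high. Origin: centre of its underside. A bystander.
- mouse: Loose black computer mouse, 108 x 62 x 36 mm. Origin: centre of its underside. A bystander.
Mind the look-alikes: they are no part of the job. What is shaped like the heat_block but yellow is not meant.

How it is judged:
By the outcome, as a careful person would: the job done as asked, in the order asked, and still so for the second after the job is handed in, with the robot touching nothing.
It also fails if it takes over 46 s, if anything falls off the work surface, if the arm or the gripper's body presses on something with over 40 N, if the wrist force passes 120 N, or if a joint passes its speed limit or range.

## Robot

A 6-joint arm with a two-finger parallel gripper is mounted at the origin on a cart in front of the work surface, level with it; the furniture and walls round the work are solid. World frame = base frame: x ahead of the robot, y to its left, z up, the work surface at z = 0. Lengths are in m, angles in rad, forces in N, time in s.
With the tool pointing down it reaches from about 0.325 to 0.775 m from the base axis. Payload 5.5 kg.
Tool frame: the origin (TCP) lies on the centre line of the jaws, within the pads' length; the fingertips stand 17 mm ahead of it and the grasp point (between the pads) lies 2 mm behind it; z points along the fingers, y is the direction in which the jaws open and shut (so a half turn about z gives the same grasp; the last joint's range is limited). The gripper opens to 85 mm and grips with 20 to 120 N. Pads are 22 mm wide; open, the fingers measure 114 mm over their backs; the gripper's body (76 mm by 85 mm) begins 54 mm behind the grasp point. The pads swing forward as they close: fully open they stand 13 mm farther back than shut.
Start: joints at [1.067, 0.091, 1.231, -0, 1.82, -0.057], TCP at [0.259, 0.541, 0.22] pointing down, gripper open.
Joint ranges: [-2.87, 2.87], [-0.86, 2.18], [0.17, 2.46], [-1.51, 4.65], [0.06, 2.69], [-2.65, 2.65]. Speed limits (rad/s): [2.57, 2.57, 3.01, 3.14, 3.14, 3.14].

## Interface

Orientations are given as a 3x3 rotation matrix whose columns are the frame's x, y, z axes.
In Python, from rig import get_state, vision, arm gives the robot as it stands. The module is installed in compiled form; this text tells all that it offers.
- The arm moves only by the tool jog_arm, never from a script. Its argument "moves" is one flat list of numbers, 7 for each row, row after row: the shift along the world's x, y, z in mm, then the turn, a rotation vector about the world's x, y, z in rad, then the finger opening in mm, from 0 to 85.4. In form: [x, y, z, rx, ry, rz, hand, x, y, z, rx, ry, rz, hand, ...]. A call has 1 to 5 rows; each row is the pose to reach, as a shift and turn from the pose commanded when the call began; what a row does not reach only later rows make up. A row lasts 1/8 s, in which the tool goes at most 62.5 mm and 10.7 degrees, less where a joint would pass 70% of its speed; a pose out of reach is approached as far as the arm can. A call with a gripper value outside its range is refused whole. The fingers move at their own pace and stop on an object; "force" is the grip in N (left out, the last holds). Time passes only in rows, so rows that repeat a pose let the fingers close. It gives the time, the measured TCP pose, the force and the opening at its end, in the units of the state.
- get_state(): the state, without advancing time (a new reading comes with each control period).
- vision.read_camera(name): name is "side" or "top"; returns the picture (400x640x3 uint8, red, green, blue); there is no depth.
- vision.calibration(name): a dict with "fx", "fy", "cx", "cy" (pixels), "k1" (the pictures are not rectified: a ray, as slopes to the right and down, at radius r is drawn at 1 + k1 r^2 times it, then the intrinsics apply), "eye" and "attitude" of the camera in the world. Camera axes: x right, y down, z forward; pixel columns grow to the right and rows downward; lengths in m; the calibration is good to about 2 mm. A picture is of the moment at which its call begins. calibration takes no time and is no camera call.
- arm.hand_in(): hands the job in, once; it reports no verdict.
The state is a dict: "time_s": time; "joint_positions": joint angles; "dq": joint speeds; "joint_efforts": joint torques, N m; "tool_pos": TCP position; "tool_rot": TCP orientation; "contact_force": force on the tool from outside, world axes, zero at the start; "moment": the same for the moment, N m; "grip_width": opening from 0.0 (shut) to 1.0 (fully open).
Only numpy, scipy, OpenCV 4.12 (cv2) and the standard library are available. Lean on these libraries where they do the work, as an engineer would, in place of code of your own. Each camera call takes 0.05 s, during which the arm holds its last target.

## Working session

There is one attempt and no reset: what is moved stays moved. The work goes in short steps, Python scripts to look and compute and a tool call to move; the robot and the scene stay as the last step left them, time stands still between calls to the robot, and variables do not carry over. Pictures are saved under pics/ and viewed, and the job is handed in when it is done.

Besides the shell and the picture viewer there is one more tool, called after ">>>" by a JSON object that holds its "api" and its "payload". jog_arm: Moves the arm, as the interface text tells. Its arguments: {"type":"object","properties":{"moves":{"type":"array","items":{"type":"number"}},"force":{"type":"number"}},"required":["moves"]}

```bash
mkdir -p pics
cat > h.py <<'E'
import numpy as np, cv2
from rig import get_state, vision, arm
def snap(n,f):
    im=vision.read_camera(n); cv2.imwrite('pics/'+f,cv2.cvtColor(im,cv2.COLOR_RGB2BGR)); return im
def ray(n,u,v):
    c=vision.calibration(n)
    K=np.array([[c['fx'],0,c['cx']],[0,c['fy'],c['cy']],[0,0,1.]])
    p=cv2.undistortPoints(np.array([[[u,v]]],float),K,np.array([c['k1'],0,0,0.]))[0,0]
    return np.array(c['eye']),np.array(c['attitude'])@np.array([p[0],p[1],1.])
def on(n,u,v,z):
    e,d=ray(n,u,v); return e+d*(z-e[2])/d[2]
def proj(n,P):
    c=vision.calibration(n)
    q=np.array(c['attitude']).T@(np.array(P)-np.array(c['eye'])); x,y=q[:2]/q[2]
    s=1+c['k1']*(x*x+y*y); return c['fx']*x*s+c['cx'],c['fy']*y*s+c['cy']
E
python3 - <<'E'
from h import *
for n in('top','side'):
    print(n,vision.calibration(n)); snap(n,n+'0.png')
print(get_state())
E
```

```text
top {'fx': 480.6301757954805, 'fy': 480.6301757954805, 'cx': 322.30746954827384, 'cy': 196.46470772864953, 'k1': -0.06637310261794935, 'eye': array([0.45665196, 0.21194836, 1.31935639]), 'attitude': array([[ 0.0295374 , -0.99802385,  0.05546122],
       [-0.99956033, -0.02934822,  0.00422257],
       [-0.00258654, -0.05556156, -0.99845191]])}
side {'fx': 365.9152219891115, 'fy': 365.9152219891115, 'cx': 318.9567857835207, 'cy': 199.08017043425275, 'k1': -0.0013335406729592205, 'eye': array([0.42905327, 0.86628992, 0.54469766]), 'attitude': array([[-0.99031602, -0.08891486,  0.10662232],
       [-0.13853621,  0.58284147, -0.80068941],
       [ 0.00904928, -0.80770661, -0.58951518]])}
{'time_s': 0.1, 'joint_positions': array([ 1.06732141e+00,  9.18147055e-02,  1.23177598e+00,  1.46386788e-05,
        1.81980645e+00, -5.66743820e-02]), 'dq': array([-0.0006835 , -0.00166357, -0.0009172 , -0.00190242, -0.00029366,
        0.00082243]), 'joint_efforts': array([ 1.71633688e-03, -4.60214710e+01, -4.19218647e+01, -6.93919401e-05,
        1.05512716e-02, -1.34044831e-05]), 'tool_pos': array([0.25909917, 0.54086622, 0.21863938]), 'tool_rot': array([[-9.01835651e-01,  4.32078324e-01, -8.83041549e-04],
       [ 4.32079211e-01,  9.01834286e-01, -1.57372582e-03],
       [ 1.16384329e-04, -1.80078595e-03, -9.99998372e-01]]), 'contact_force': array([0.67700838, 0.27982944, 0.0508669 ]), 'moment': array([-0.00404195,  0.00223045, -0.03353177]), 'grip_width': 1.0012681665829142}
```

View pics/top0.png

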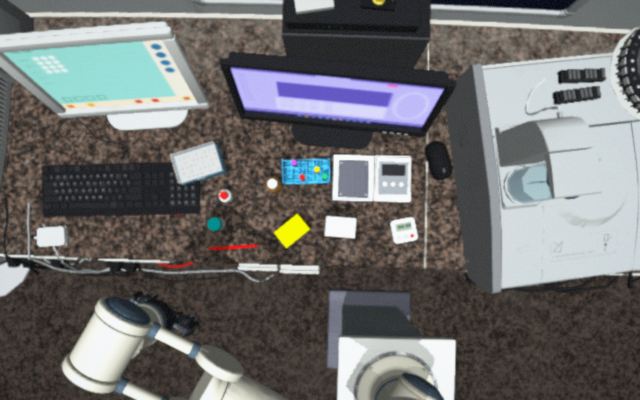

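View pics/side0.png

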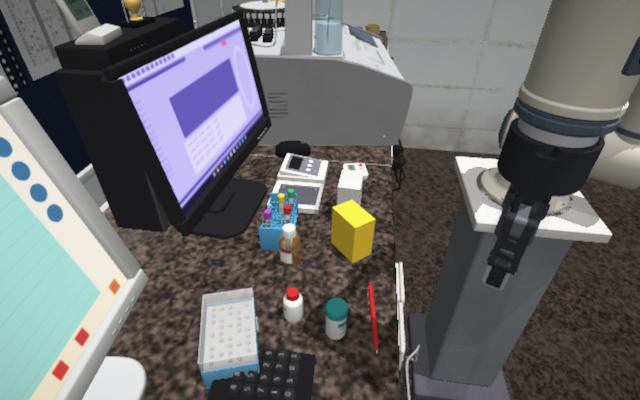

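Run:
```python
import cv2
t=cv2.imread('pics/top0.png'); s=cv2.imread('pics/side0.png')
cv2.imwrite('pics/tz.png',cv2.resize(t[140:280,260:430],None,fx=4.5,fy=4.2,interpolation=cv2.INTER_CUBIC))
cv2.imwrite('pics/sz.png',cv2.resize(s[140:280,240:410],None,fx=4.5,fy=4.2,interpolation=cv2.INTER_CUBIC))
from h import *
for p in [(325,215),(357,215),(357,238),(325,238)]: print(p,on('top',*p,.095).round(3))
for p in [(333,200),(373,200),(411,201),(334,155)]: print(p,on('top',*p,.016).round(3))
```

```text
(325, 215) [0.478 0.209 0.095]
(357, 215) [0.48  0.127 0.095]
(357, 238) [0.422 0.126 0.095]
(325, 238) [0.419 0.207 0.095]
(333, 200) [0.52  0.188 0.016]
(373, 200) [0.523 0.08  0.016]
(411, 201) [ 0.524 -0.024  0.016]
(334, 155) [0.643 0.189 0.016]
```

View pics/tz.png

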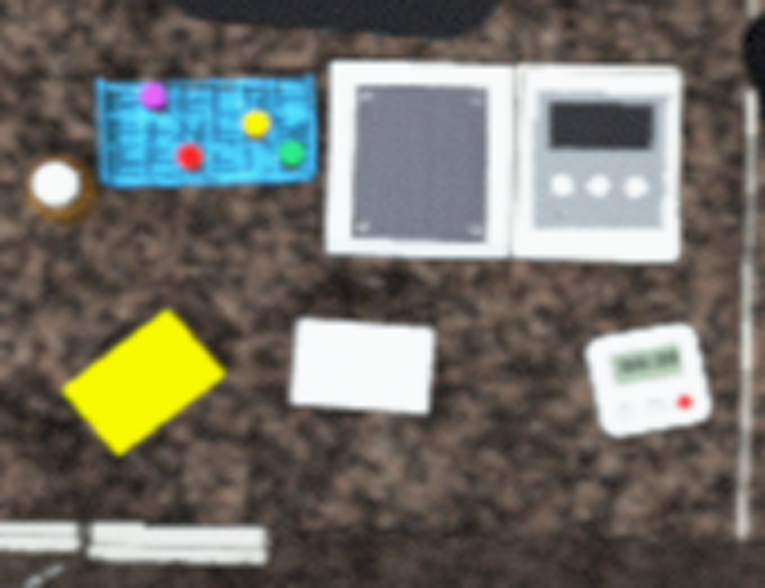

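View pics/sz.png

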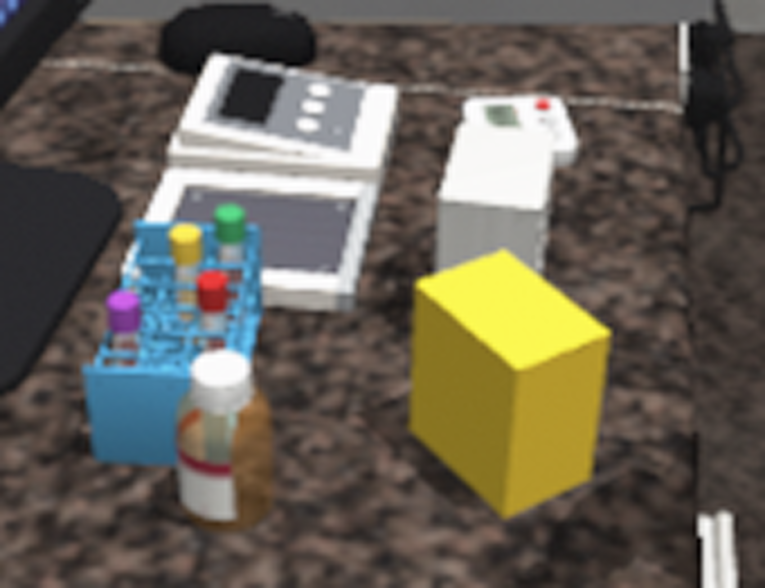

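Run:
```python
from h import *
im=cv2.cvtColor(cv2.imread('pics/top0.png'),cv2.COLOR_BGR2RGB)
def big(x0,y0,x1,y1): return cv2.resize(im[y0:y1,x0:x1],None,fx=8,fy=8,interpolation=cv2.INTER_CUBIC)
def P(n,pts,z): return np.array([on(n,*p,z) for p in pts])
# white block & heater
g=im.min(2); 
for nm,(x0,y0,x1,y1),z in [('block',(318,206,364,246),.095),('heater',(326,146,420,208),.016),('timer',(385,210,422,248),.019)]:
    b=cv2.resize(g[y0:y1,x0:x1],None,fx=8,fy=8,interpolation=cv2.INTER_CUBIC)
    m=(b>150).astype(np.uint8); cs=cv2.findContours(m,0,2)[0]
    c=max(cs,key=cv2.contourArea).reshape(-1,2)
    pts=(c+.5)/8-.5+[x0,y0]
    W=P('top',pts,z)[:,:2].astype(np.float32)
    r=cv2.minAreaRect(W*1000); print(nm,np.round(r[0],1),np.round(r[1],1),round(r[2],2)); print(cv2.boxPoints(r).round(1).tolist())
# plate: dark
x0,y0,x1,y1=334,154,374,200
b=cv2.resize(im.max(2)[y0:y1,x0:x1],None,fx=8,fy=8,interpolation=cv2.INTER_CUBIC)
m=(b<165).astype(np.uint8); c=max(cv2.findContours(m,0,2)[0],key=cv2.contourArea).reshape(-1,2)
pts=(c+.5)/8-.5+[x0,y0]
for z in(.011,.016):
    r=cv2.minAreaRect((P('top',pts,z)[:,:2]*1000).astype(np.float32)); print('plate',z,r); print(cv2.boxPoints(r).round(1).tolist())
# yellow
hs=cv2.cvtColor(im,cv2.COLOR_RGB2HSV); m=cv2.inRange(hs,(25,150,120),(35,255,255)); 
c=max(cv2.findContours(m,0,2)[0],key=cv2.contourArea).reshape(-1,2)
r=cv2.minAreaRect((P('top',c,.095)[:,:2]*1000).astype(np.float32)); print('yellow',r,cv2.boxPoints(r).round(1).tolist())
```

```text
block [449.  169.7] [79.5 53.3] 87.1
[[420.3999938964844, 131.39999389648438], [473.6000061035156, 128.6999969482422], [477.6000061035156, 208.10000610351562], [424.3999938964844, 210.8000030517578]]
heater [583.6  84.8] [128.7 215.3] 0.52
[[518.2999877929688, 191.89999389648438], [520.2000122070312, -23.5], [648.9000244140625, -22.299999237060547], [647.0, 193.0]]
timer [444.8  -5. ] [66.7 69.6] 12.28
[[404.79998779296875, 21.899999618530273], [419.6000061035156, -46.099998474121094], [484.79998779296875, -31.899999618530273], [470.0, 36.099998474121094]]
plate 0.011 ((581.300537109375, 134.9424285888672), (79.44113159179688, 99.9028549194336), 89.64653778076172)
[[531.0999755859375, 95.5], [631.0, 94.9000015258789], [631.5, 174.39999389648438], [531.5999755859375, 175.0]]
plate 0.016 ((580.82421875, 135.23670959472656), (79.13755798339844, 99.52112579345703), 89.64653778076172)
[[530.7999877929688, 96.0], [630.2999877929688, 95.4000015258789], [630.7999877929688, 174.5], [531.2999877929688, 175.10000610351562]]
yellow ((435.7518615722656, 293.17987060546875), (54.84555435180664, 80.94742584228516), 40.45212936401367) [[388.6000061035156, 306.20001220703125], [441.1000061035156, 244.60000610351562], [482.8999938964844, 280.20001220703125], [430.3999938964844, 341.79998779296875]]
```

>>> {"api": "jog_arm", "payload": {"moves": [190,-371,0,0,0,0.396,85,190,-371,0,0,0,0.396,85,190,-371,0,0,0,0.396,85,190,-371,0,0,0,0.396,85,190,-371,0,0,0,0.396,85], "force": 20}}

```text
time_s: 0.72
tool_pos: [0.4003, 0.2648, 0.2193]
tool_rot: [[-0.999, 0.05, -0.0], [0.05, 0.999, -0.0], [0.0, -0.0, -1.0]]
contact_force: [0.5, 0.4, -0.4]
grip_width: 0.994
```

>>> {"api": "jog_arm", "payload": {"moves": [48,-94,0,0,0,0,85,48,-94,0,0,0,0,85,48,-94,0,0,0,0,85]}}

```text
time_s: 1.1
tool_pos: [0.4487, 0.1702, 0.2191]
tool_rot: [[-0.998, 0.056, -0.001], [0.056, 0.998, -0.001], [0.001, -0.001, -1.0]]
contact_force: [-0.6, 0.1, -0.6]
grip_width: 0.998
```

Run:
```python
from h import *
t=snap('top','top1.png'); print(get_state()['tool_pos'])
s=snap('side','side1.png')
cv2.imwrite('pics/c1.png',cv2.cvtColor(np.hstack([cv2.resize(t[140:280,260:430],(400,330)),cv2.resize(s[60:280,240:510],(400,330))]),cv2.COLOR_RGB2BGR))
```

```text
[0.44809356 0.17165197 0.21919675]
```

View pics/c1.png

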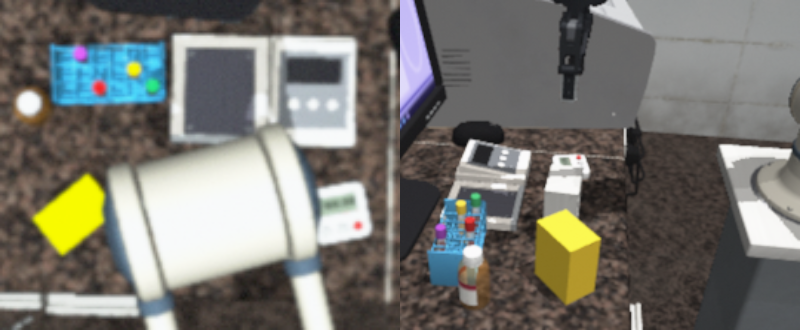

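>>> {"api": "jog_arm", "payload": {"moves": [0,-1,-50,0,0,0,85,0,-1,-90,0,0,0,85,0,-1,-90,0,0,0,85]}}

```text
time_s: 1.58
tool_pos: [0.4453, 0.1724, 0.126]
tool_rot: [[-0.999, 0.049, -0.007], [0.049, 0.999, -0.002], [0.007, -0.002, -1.0]]
contact_force: [-0.8, 0.0, -0.2]
grip_width: 0.994
```

Run:
```python
from h import *
s=snap('side','side2.png');S=get_state(); print(S['tool_pos'],S['tool_rot'].round(3),S['joint_positions'].round(2))
cv2.imwrite('pics/c2.png',cv2.cvtColor(cv2.resize(s[130:260,280:410],(650,590),interpolation=2),cv2.COLOR_RGB2BGR))
```

```text
[0.44666663 0.17260367 0.12896224] [[-0.999  0.049 -0.003]
 [ 0.049  0.999 -0.001]
 [ 0.003 -0.001 -1.   ]] [ 0.3  -0.24  1.7   0.    1.68 -1.22]
```

View pics/c2.png

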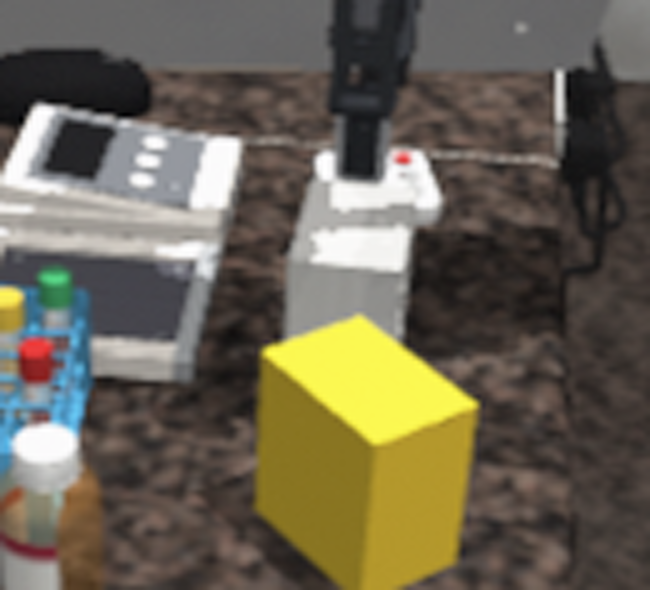

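>>> {"api": "jog_arm", "payload": {"moves": [2,-3,0,0,0,0,85,2,-3,0,0,0,0,85]}}

```text
time_s: 1.88
tool_pos: [0.4509, 0.169, 0.132]
tool_rot: [[-0.999, 0.051, 0.004], [0.051, 0.999, 0.001], [-0.003, 0.001, -1.0]]
contact_force: [0.7, -0.7, 0.7]
grip_width: 0.996
```

Run:
```python
from h import *
for i in range(3):
  vision.read_camera('side'); print(get_state()['tool_pos'].round(4),get_state()['contact_force'].round(1))
```

```text
[0.4508 0.169  0.1316] [-0.4  0.3  0.3]
[0.4506 0.1689 0.1312] [0.4 0.7 0.5]
[0.4504 0.1688 0.1308] [-0.3 -0.9  0.1]
```

>>> {"api": "jog_arm", "payload": {"moves": [-1,0.5,-25,0,0,0,85,-1,0.5,-50,0,0,0,85,-1,0.5,-76,0,0,0,85,-1,0.5,-76,0,0,0,85,-1,0.5,-76,0,0,0,85]}}

```text
time_s: 2.65
tool_pos: [0.4495, 0.1694, 0.055]
tool_rot: [[-0.999, 0.051, 0.001], [0.051, 0.999, 0.0], [-0.001, 0.001, -1.0]]
contact_force: [0.2, -0.4, 0.1]
grip_width: 0.995
```

Run:
```python
from h import *
s=snap('side','side3.png');S=get_state(); print(S['tool_pos'],S['contact_force'])
cv2.imwrite('pics/c3.png',cv2.cvtColor(cv2.resize(s[130:260,280:410],(650,590),interpolation=2),cv2.COLOR_RGB2BGR))
```

```text
[0.44974765 0.1694338  0.05540485] [-0.51860736  0.0507825  -0.09255017]
```

View pics/c3.png

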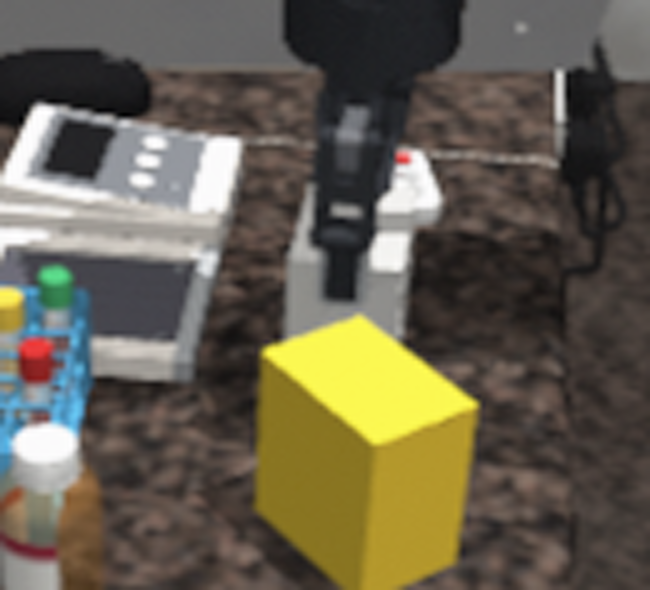

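>>> {"api": "jog_arm", "payload": {"moves": [0,0,0,0,0,0,72,0,0,0,0,0,0,72,0,0,0,0,0,0,72], "force": 25}}

```text
time_s: 3.08
tool_pos: [0.4499, 0.169, 0.0557]
tool_rot: [[-0.999, 0.051, 0.003], [0.051, 0.999, -0.0], [-0.003, 0.0, -1.0]]
contact_force: [-1.5, -2.9, 6.6]
grip_width: 0.881
```

>>> {"api": "jog_arm", "payload": {"moves": [2,-9,0,0,0,-0.01,72,5,-18,0,0,0,-0.02,72,10,-27,0,0,0,0.03,72,18,-34,0,0,0,0.045,72,28,-34,0,0,0,0.051,72]}}

```text
time_s: 3.7
tool_pos: [0.4769, 0.136, 0.0564]
tool_rot: [[-1.0, -0.001, 0.0], [-0.001, 1.0, 0.003], [-0.0, 0.003, -1.0]]
contact_force: [-8.1, 0.9, 15.4]
grip_width: 0.885
```

>>> {"api": "jog_arm", "payload": {"moves": [5,0,0,0,0,0,72,9,0,0,0,0,0,72,9,0,0,0,0,0,72]}}

```text
time_s: 4.08
tool_pos: [0.4867, 0.136, 0.0568]
tool_rot: [[-1.0, -0.0, 0.002], [-0.0, 1.0, 0.002], [-0.002, 0.002, -1.0]]
contact_force: [-5.4, 1.9, 12.8]
grip_width: 0.882
```

Run:
```python
from h import *
s=snap('side','side4.png');S=get_state(); print(S['tool_pos'],S['tool_rot'].round(3),S['contact_force'],S['grip_width'])
t=snap('top','top4.png')
cv2.imwrite('pics/c4.png',cv2.cvtColor(np.hstack([cv2.resize(t[140:280,260:430],(400,330)),cv2.resize(s[130:240,270:400],(400,330))]),cv2.COLOR_RGB2BGR))
```

```text
[0.48670883 0.13598668 0.05678638] [[-1.    -0.     0.003]
 [-0.     1.     0.002]
 [-0.003  0.002 -1.   ]] [-4.16078692  0.63541056 13.28132134] 0.8854811170170764
```

View pics/c4.png

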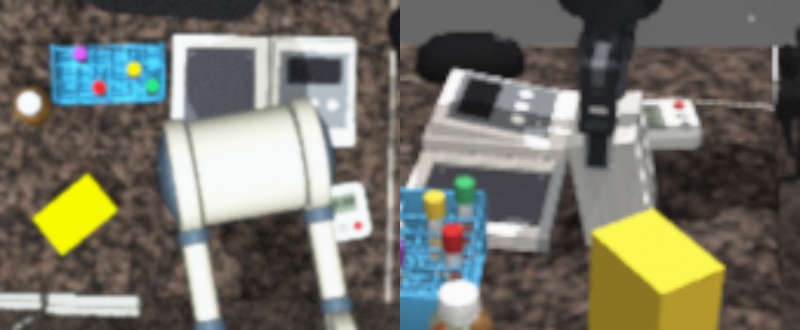

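>>> {"api": "jog_arm", "payload": {"moves": [4,-1,0,0,0,0,72,8,-1,0,0,0,0,72,8,-1,0,0,0,0,72]}}

```text
time_s: 4.55
tool_pos: [0.4947, 0.1357, 0.0565]
tool_rot: [[-1.0, -0.001, 0.003], [-0.001, 1.0, 0.004], [-0.003, 0.004, -1.0]]
contact_force: [-3.3, 5.7, 12.2]
grip_width: 0.882
```

>>> {"api": "jog_arm", "payload": {"moves": [1,0,0,0,0,0,72,2,0,0,0,0,0,72,2,0,0,0,0,0,72]}}

```text
time_s: 4.92
tool_pos: [0.4964, 0.1357, 0.0564]
tool_rot: [[-1.0, -0.001, 0.002], [-0.001, 1.0, 0.003], [-0.002, 0.003, -1.0]]
contact_force: [-3.8, 4.2, 11.8]
grip_width: 0.884
```

>>> {"api": "jog_arm", "payload": {"moves": [1,-0.5,0,0,0,0,72,2,-1,0,0,0,0,72,2,-1,0,0,0,0,72]}}

```text
time_s: 5.3
tool_pos: [0.4984, 0.1354, 0.0563]
tool_rot: [[-1.0, -0.001, 0.002], [-0.001, 1.0, 0.005], [-0.002, 0.005, -1.0]]
contact_force: [-3.7, 5.8, 10.3]
grip_width: 0.881
```

>>> {"api": "jog_arm", "payload": {"moves": [1,0,0,0,0,0,72,2,0,0,0,0,0,72,2,0,0,0,0,0,72]}}

```text
time_s: 5.68
tool_pos: [0.5003, 0.1354, 0.0561]
tool_rot: [[-1.0, -0.001, 0.002], [-0.001, 1.0, 0.005], [-0.002, 0.005, -1.0]]
contact_force: [-2.4, 6.5, 9.2]
grip_width: 0.883
```

Run:
```python
from h import *
s=snap('side','side5.png');S=get_state(); print(S['tool_pos'],S['contact_force'],S['moment'].round(2))
cv2.imwrite('pics/c5.png',cv2.cvtColor(cv2.resize(s[150:230,300:390],(720,600),interpolation=2),cv2.COLOR_RGB2BGR))
for p in [(.521,.173,.0),(.521,.173,.016),(.521,.173,.095),(.471,.173,.095)]: u,v=proj('side',p); print(p,(u-300)*8,(v-150)*7.5)
```

```text
[0.50031927 0.13539163 0.0560739 ] [-4.19905895  6.24649636 10.08080678] [ 1.27  0.9  -0.12]
(0.521, 0.173, 0.0) 151.85356067219072 453.90651540643523
(0.521, 0.173, 0.016) 152.33921827116092 414.37048799012706
(0.521, 0.173, 0.095) 154.89893422687192 205.9902346502202
(0.471, 0.173, 0.095) 330.6806128209273 219.7372444171991
```

View pics/c5.png

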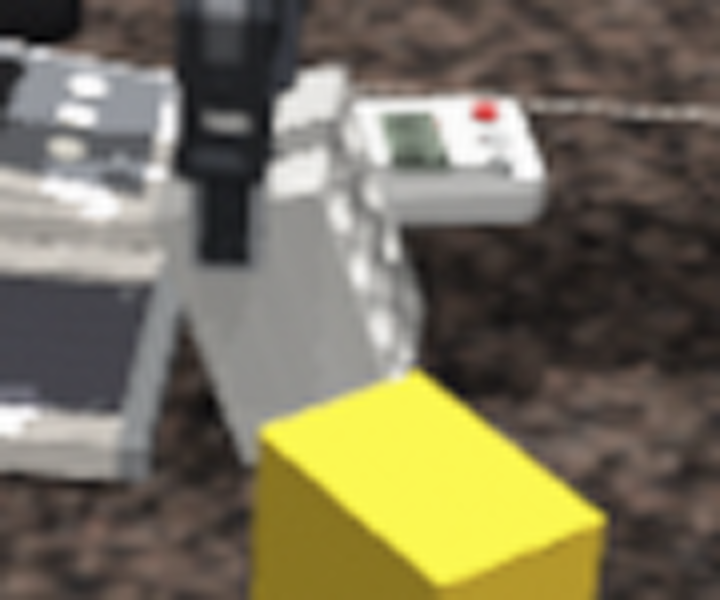

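>>> {"api": "jog_arm", "payload": {"moves": [-4,0,0,0,0,0,72,-8,0,0,0,0,0,72,-12,0,0,0,0,0,72,-16,0,0,0,0,0,72,-16,0,0,0,0,0,72]}}

```text
time_s: 6.35
tool_pos: [0.4857, 0.1348, 0.056]
tool_rot: [[-1.0, -0.001, 0.006], [-0.001, 1.0, 0.004], [-0.006, 0.004, -1.0]]
contact_force: [2.6, 5.5, 5.6]
grip_width: 0.883
```

Run:
```python
from h import *
s=snap('side','side6.png');S=get_state(); print(S['tool_pos'],S['contact_force'],S['moment'].round(2))
cv2.imwrite('pics/c6.png',cv2.cvtColor(cv2.resize(s[150:230,300:390],(720,600),interpolation=2),cv2.COLOR_RGB2BGR))
```

```text
[0.48575113 0.13479147 0.05600407] [1.38891998 4.74942629 5.0907071 ] [ 0.93 -0.51  0.08]
```

View pics/c6.png

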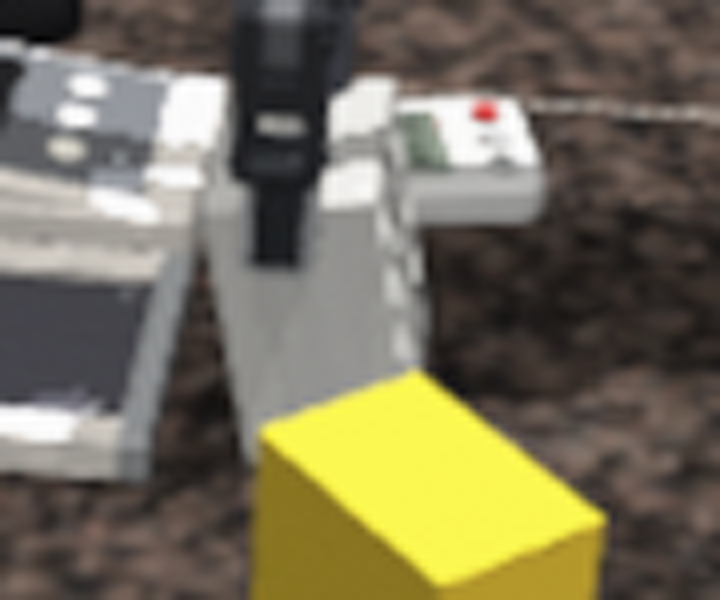

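>>> {"api": "jog_arm", "payload": {"moves": [-3,0,0,0,0,0,72,-6,0,0,0,0,0,72,-6,0,0,0,0,0,72,-6,0,0,0,0,0,85,-6,0,0,0,0,0,85]}}

```text
time_s: 7.02
tool_pos: [0.4774, 0.1327, 0.0531]
tool_rot: [[-1.0, 0.0, -0.002], [0.0, 1.0, -0.001], [0.002, -0.001, -1.0]]
contact_force: [-0.3, 0.1, 0.3]
grip_width: 0.997
```

Run:
```python
from h import *
s=snap('side','side7.png');S=get_state(); print(S['tool_pos'],S['contact_force'],S['moment'].round(2),S['grip_width'])
cv2.imwrite('pics/c7.png',cv2.cvtColor(cv2.resize(s[150:230,300:390],(720,600),interpolation=2),cv2.COLOR_RGB2BGR))
```

```text
[0.47748288 0.13271057 0.05308951] [-0.93667945  0.51275231 -0.20676312] [ 0.02  0.01 -0.  ] 0.9984827472275528
```

View pics/c7.png

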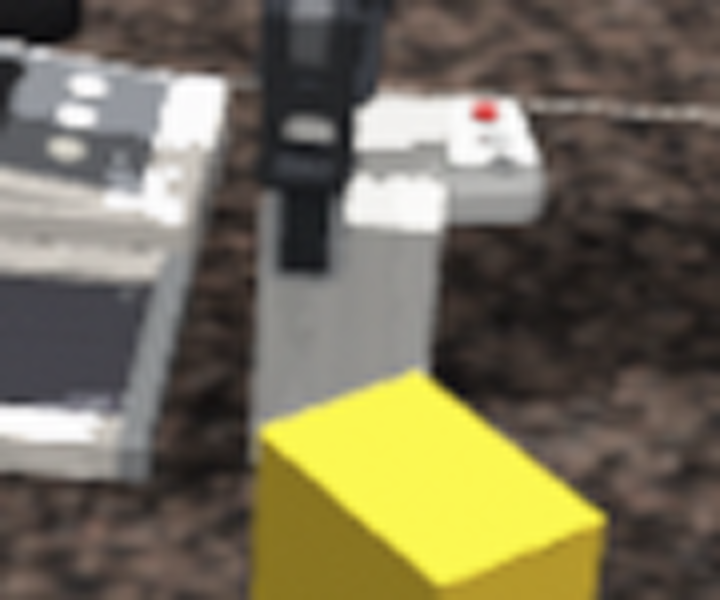

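>>> {"api": "jog_arm", "payload": {"moves": [0,1,45,0,0,0,85,0,1,88,0,0,0,85,0,1,88,0,0,0,85,-50,1,90,0,-0.15,0,60,-92,1,90,0,-0.3,0,40]}}

```text
time_s: 7.7
tool_pos: [0.4001, 0.1341, 0.1439]
tool_rot: [[-0.972, 0.001, 0.236], [0.0, 1.0, -0.005], [-0.236, -0.005, -0.972]]
contact_force: [-0.1, 1.1, 2.1]
grip_width: 0.595
```

>>> {"api": "jog_arm", "payload": {"moves": [0,0,0,0,0,0,40,0,0,0,0,0,0,40]}}

```text
time_s: 7.95
tool_pos: [0.4008, 0.1346, 0.1465]
tool_rot: [[-0.971, -0.0, 0.239], [-0.001, 1.0, -0.004], [-0.239, -0.004, -0.971]]
contact_force: [0.2, -1.2, 0.3]
grip_width: 0.464
```

Run:
```python
from h import *
s=snap('side','side8.png');t=snap('top','top8.png');S=get_state(); print(S['tool_pos'],S['tool_rot'].round(3),S['grip_width'],S['joint_positions'].round(2))
cv2.imwrite('pics/c8.png',cv2.cvtColor(np.hstack([cv2.resize(t[140:280,260:430],(400,330)),cv2.resize(s[100:240,270:420],(400,330))]),cv2.COLOR_RGB2BGR))
print(on('side',250/8+300,460/7.5+150,0))
```

```text
[0.40162304 0.13452409 0.14626725] [[-0.972  0.001  0.236]
 [-0.     1.    -0.004]
 [-0.236 -0.004 -0.972]] 0.47224451170245124 [ 0.31 -0.64  1.98 -0.08  1.57 -1.27]
[0.49125563 0.17171472 0.        ]
```

View pics/c8.png

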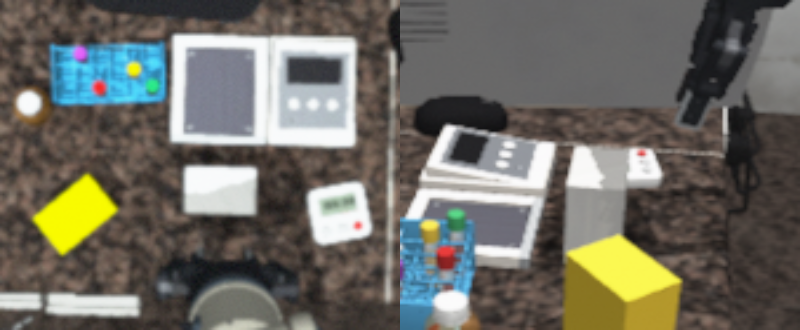

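```bash
cat >> h.py <<'E'
def rect(im,box,z,th,name='top',mn=True):
    x0,y0,x1,y1=box; g=(im.min(2) if mn else im.max(2))[y0:y1,x0:x1]
    b=cv2.resize(g,None,fx=8,fy=8,interpolation=cv2.INTER_CUBIC)
    m=(b>th).astype(np.uint8) if mn else (b<th).astype(np.uint8)
    c=max(cv2.findContours(m,0,2)[0],key=cv2.contourArea).reshape(-1,2)
    pts=(c+.5)/8-.5+[x0,y0]
    W=(np.array([on(name,*p,z)[:2] for p in pts])*1000).astype(np.float32)
    r=cv2.minAreaRect(W); return r,cv2.boxPoints(r).round(1).tolist()
E
python3 - <<'E'
from h import *
t=cv2.cvtColor(cv2.imread('pics/top8.png'),cv2.COLOR_BGR2RGB)
for th in(110,135): print(rect(t,(332,204,376,238),.095,th))
print(rect(t,(326,146,420,208),.016,150))
print(rect(t,(334,154,374,200),.013,165,mn=False))
E
```

```text
(((466.6053466796875, 136.95953369140625), (54.11821746826172, 81.87662506103516), 0.4468204379081726), [[439.20001220703125, 177.6999969482422], [439.8999938964844, 95.80000305175781], [494.0, 96.19999694824219], [493.29998779296875, 178.10000610351562]])
(((466.6103820800781, 137.0964813232422), (52.81269073486328, 80.28913879394531), 0.3849044144153595), [[439.8999938964844, 177.10000610351562], [440.5, 96.80000305175781], [493.29998779296875, 97.0999984741211], [492.70001220703125, 177.39999389648438]])
(((583.5653076171875, 84.64640808105469), (128.73719787597656, 215.68585205078125), 0.539344847202301), [[518.2000122070312, 191.89999389648438], [520.2000122070312, -23.799999237060547], [648.9000244140625, -22.600000381469727], [646.9000244140625, 193.10000610351562]])
(((581.135986328125, 135.07151794433594), (79.21119689941406, 99.72207641601562), 89.63471221923828), [[531.0, 95.80000305175781], [630.7000122070312, 95.0999984741211], [631.2000122070312, 174.39999389648438], [531.5, 175.0]])
```

>>> {"api": "jog_arm", "payload": {"moves": [6,0,-40,0,-0.05,0,40,12,0,-80,0,-0.1,0,40,12,0,-110,0,-0.1,0,40,12,0,-110,0,-0.1,0,40]}}

```text
time_s: 8.55
tool_pos: [0.4115, 0.1338, 0.0329]
tool_rot: [[-0.945, 0.001, 0.326], [-0.001, 1.0, -0.006], [-0.326, -0.006, -0.945]]
contact_force: [-1.5, -0.2, 2.0]
grip_width: 0.469
```

Run:
```python
from h import *
s=snap('side','side9.png');S=get_state(); print(S['tool_pos'],S['tool_rot'].round(3),S['grip_width'],S['joint_positions'].round(2),S['contact_force'])
cv2.imwrite('pics/c9.png',cv2.cvtColor(cv2.resize(s[130:230,300:410],(720,600),interpolation=2),cv2.COLOR_RGB2BGR))
```

```text
[0.41273327 0.13424244 0.03555943] [[-0.944  0.001  0.33 ]
 [-0.001  1.    -0.005]
 [-0.33  -0.005 -0.944]] 0.46998579882681507 [ 0.33 -0.69  2.22 -0.12  1.29 -1.23] [0.89327422 0.41106321 0.95786351]
```

View pics/c9.png

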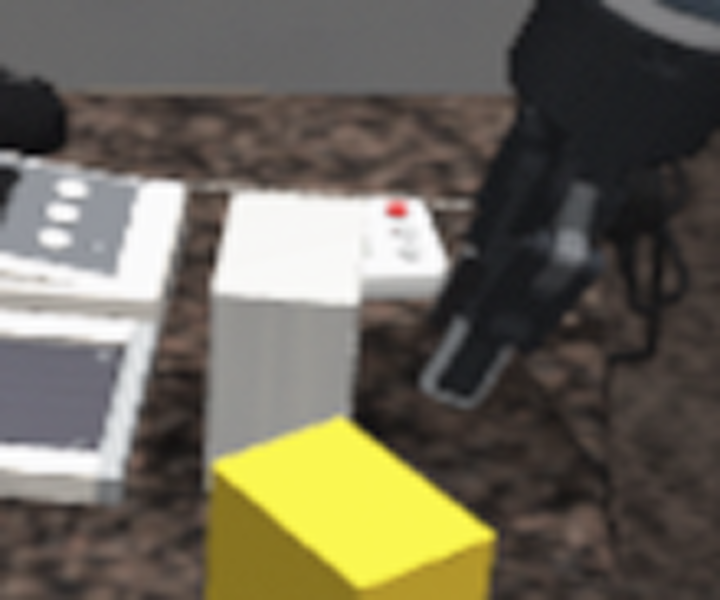

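>>> {"api": "jog_arm", "payload": {"moves": [6,0,0,0,0,0,40,12,0,0,0,0,0,40,18,0,0,0,0,0,40,24,0,0,0,0,0,40,30,0,0,0,0,0,40]}}

```text
time_s: 9.22
tool_pos: [0.4426, 0.1348, 0.037]
tool_rot: [[-0.943, 0.0, 0.333], [-0.001, 1.0, -0.003], [-0.333, -0.003, -0.943]]
contact_force: [-6.3, 0.2, 6.2]
grip_width: 0.469
```

Run:
```python
from h import *
s=snap('side','side10.png');S=get_state(); print(S['tool_pos'],S['tool_rot'].round(3),S['contact_force'])
cv2.imwrite('pics/c10.png',cv2.cvtColor(cv2.resize(s[130:230,300:410],(720,600),interpolation=2),cv2.COLOR_RGB2BGR))
```

```text
[0.44323561 0.13472913 0.0370907 ] [[-0.943  0.001  0.334]
 [-0.001  1.    -0.003]
 [-0.334 -0.003 -0.943]] [-3.46067149  0.0192735   1.55275994]
```

View pics/c10.png

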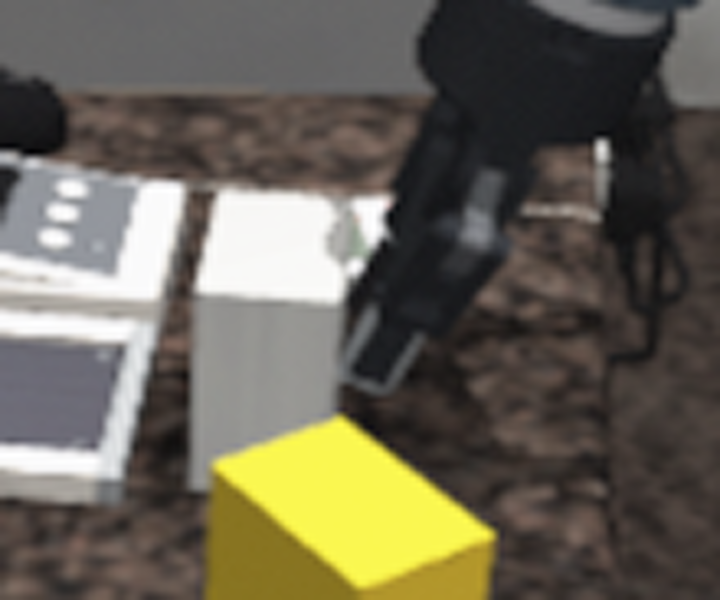

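>>> {"api": "jog_arm", "payload": {"moves": [5,0,0,0,0,0,40,9,0,0,0,0,0,40,13,0,0,0,0,0,40,17,0,0,0,0,0,40,17,0,0,0,0,0,40]}}

```text
time_s: 9.9
tool_pos: [0.4595, 0.1347, 0.0367]
tool_rot: [[-0.943, 0.0, 0.333], [-0.001, 1.0, -0.003], [-0.333, -0.003, -0.943]]
contact_force: [-4.7, 0.3, 2.6]
grip_width: 0.468
```

Run:
```python
from h import *
s=snap('side','side11.png');S=get_state(); print(S['tool_pos'],S['tool_rot'].round(3),S['contact_force'])
cv2.imwrite('pics/c11.png',cv2.cvtColor(cv2.resize(s[130:230,300:410],(720,600),interpolation=2),cv2.COLOR_RGB2BGR))
```

```text
[0.45951637 0.13474297 0.03662456] [[-0.943  0.     0.333]
 [-0.001  1.    -0.003]
 [-0.333 -0.003 -0.943]] [-4.22979012  0.29975547  3.14970254]
```

View pics/c11.png

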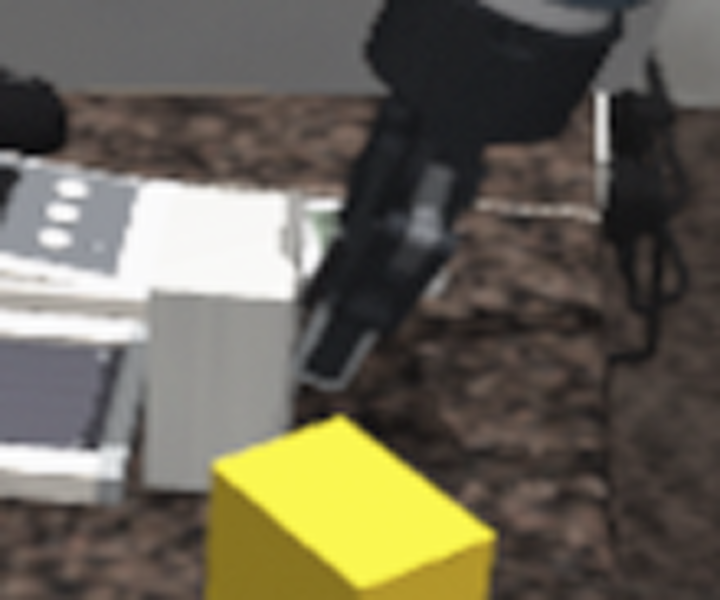

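Upright and sliding; heel at crop column ~147 and heater face at ~123, so roughly 7 mm remain. I'll creep in.

>>> {"api": "jog_arm", "payload": {"moves": [2,0,0,0,0,0,40,4,0,0,0,0,0,40,5,0,0,0,0,0,40,5,0,0,0,0,0,40]}}

```text
time_s: 10.45
tool_pos: [0.4647, 0.1348, 0.0374]
tool_rot: [[-0.942, 0.0, 0.334], [-0.001, 1.0, -0.003], [-0.334, -0.003, -0.942]]
contact_force: [-6.7, 0.6, 7.1]
grip_width: 0.47
```

>>> {"api": "jog_arm", "payload": {"moves": [1,0,0,0,0,0,40,2,0,0,0,0,0,40,3,0,0,0,0,0,40,3,0,0,0,0,0,40]}}

```text
time_s: 10.95
tool_pos: [0.468, 0.1349, 0.0379]
tool_rot: [[-0.942, 0.0, 0.335], [-0.001, 1.0, -0.003], [-0.335, -0.003, -0.942]]
contact_force: [-7.5, -0.3, 7.6]
grip_width: 0.469
```

Run:
```python
from h import *
s=snap('side','side12.png');S=get_state(); print(S['tool_pos'],S['tool_rot'].round(3),S['contact_force'])
cv2.imwrite('pics/c12.png',cv2.cvtColor(cv2.resize(s[150:220,300:380],(720,600),interpolation=2),cv2.COLOR_RGB2BGR))
```

```text
[0.46794967 0.13490168 0.03785959] [[-0.942  0.     0.335]
 [-0.001  1.    -0.003]
 [-0.335 -0.003 -0.942]] [-7.72607462 -0.30597192  7.80126709]
```

View pics/c12.png

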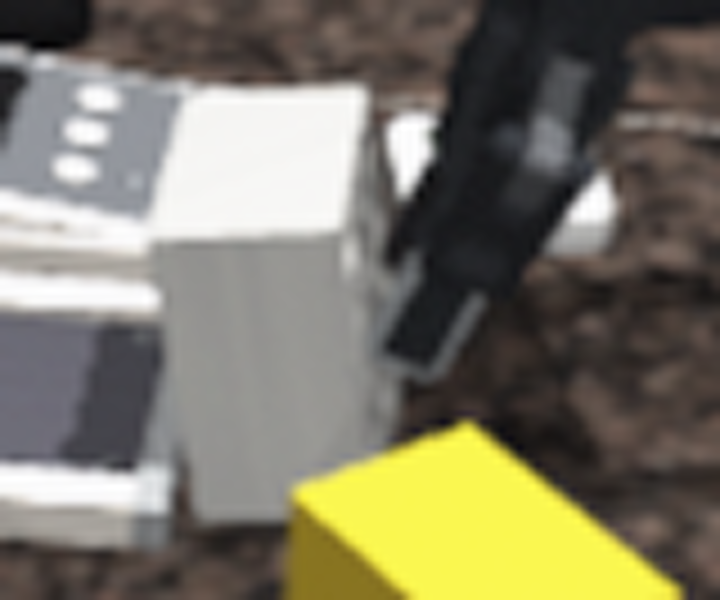

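Run:
```python
from h import *
for p in [(.521,.190,.0),(.521,.190,.016),(.521,.174,0),(.515,.174,0),(.521,.174,.016)]: u,v=proj('side',p); print(p,round((u-300)*9),round((v-150)*8.57))
print(on('side',198/9+300,525/8.57+150,0))
```

```text
(0.521, 0.19, 0.0) 162 556
(0.521, 0.19, 0.016) 162 510
(0.521, 0.174, 0) 170 521
(0.515, 0.174, 0) 192 523
(0.521, 0.174, 0.016) 171 476
[0.51338947 0.17478269 0.        ]
```

>>> {"api": "jog_arm", "payload": {"moves": [-5,0,0,0,0,0,40,-12,0,0,0,0,0,40,-20,0,0,0,-0.05,0,40,-20,0,-8,0,-0.1,0,40,-20,0,-8,0,-0.1,0,40]}}

```text
time_s: 11.62
tool_pos: [0.4466, 0.1345, 0.0274]
tool_rot: [[-0.905, 0.0, 0.426], [-0.002, 1.0, -0.004], [-0.426, -0.004, -0.905]]
contact_force: [1.0, -0.1, -0.3]
grip_width: 0.467
```

Run:
```python
from h import *
s=snap('side','side13.png');S=get_state(); print(S['tool_pos'],S['tool_rot'].round(3),S['contact_force'],S['joint_positions'].round(2))
t=snap('top','top13.png')
cv2.imwrite('pics/c13.png',cv2.cvtColor(np.hstack([cv2.resize(t[160:260,300:410],(400,330)),cv2.resize(s[150:220,300:380],(400,330))]),cv2.COLOR_RGB2BGR))
```

```text
[0.4473319  0.13462646 0.02843784] [[-0.905  0.     0.426]
 [-0.001  1.    -0.004]
 [-0.426 -0.004 -0.905]] [-0.20140849 -0.61211334  0.31652343] [ 0.32 -0.67  2.25 -0.15  1.15 -1.21]
```

View pics/c13.png

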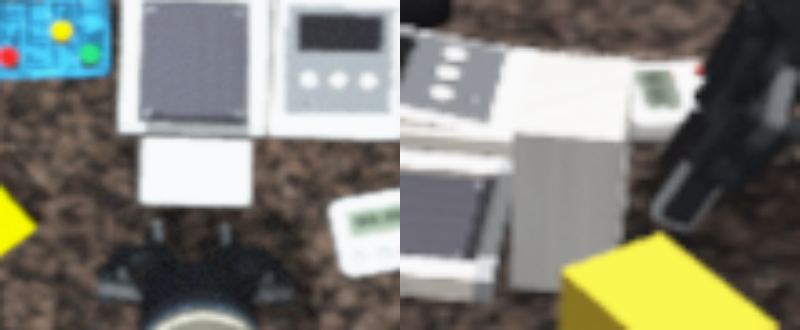

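Run:
```python
from h import *
t=cv2.cvtColor(cv2.imread('pics/top13.png'),cv2.COLOR_BGR2RGB)
cv2.imwrite('pics/c13b.png',cv2.cvtColor(cv2.resize(t[185:230,325:385],None,fx=10,fy=10,interpolation=2),cv2.COLOR_RGB2BGR))
# profile of side edges over rows 204-220
b=t.min(2).astype(float)
for v in (206,210,214,218):
    r=b[v]; 
    def cross(a,bb,up):
        for u in range(a,bb):
            if (r[u]<150)!=(r[u+1]<150): return u+(150-r[u])/(r[u+1]-r[u])
    l=cross(330,345,1); rr=cross(362,376,0); print(v,l,rr,on('top',l,v,.095).round(4),on('top',rr,v,.095).round(4))
for u in (345,352,360):
    c=b[:,u]; 
    print(u,[ (v,int(c[v])) for v in range(192,226)])
```

```text
206 337.8961038961039 369.0769230769231 [0.5015 0.1767 0.095 ] [0.5038 0.0972 0.095 ]
210 337.873417721519 368.9418604651163 [0.4913 0.1765 0.095 ] [0.4936 0.0973 0.095 ]
214 337.61538461538464 369.0 [0.4811 0.1768 0.095 ] [0.4834 0.0969 0.095 ]
218 337.55696202531647 368.91954022988506 [0.4709 0.1767 0.095 ] [0.4733 0.0969 0.095 ]
345 [(192, 125), (193, 122), (194, 114), (195, 96), (196, 120), (197, 169), (198, 176), (199, 165), (200, 140), (201, 164), (202, 240), (203, 249), (204, 249), (205, 249), (206, 249), (207, 249), (208, 249), (209, 249), (210, 249), (211, 249), (212, 249), (213, 249), (214, 249), (215, 249), (216, 249), (217, 249), (218, 249), (219, 249), (220, 245), (221, 216), (222, 119), (223, 44), (224, 22), (225, 27)]
352 [(192, 128), (193, 129), (194, 118), (195, 100), (196, 101), (197, 132), (198, 164), (199, 173), (200, 164), (201, 158), (202, 229), (203, 246), (204, 249), (205, 249), (206, 249), (207, 248), (208, 249), (209, 249), (210, 249), (211, 248), (212, 249), (213, 249), (214, 249), (215, 249), (216, 248), (217, 248), (218, 249), (219, 248), (220, 248), (221, 233), (222, 141), (223, 48), (224, 50), (225, 54)]
360 [(192, 126), (193, 123), (194, 118), (195, 95), (196, 89), (197, 122), (198, 161), (199, 173), (200, 162), (201, 146), (202, 217), (203, 245), (204, 248), (205, 249), (206, 249), (207, 249), (208, 248), (209, 249), (210, 249), (211, 249), (212, 249), (213, 249), (214, 249), (215, 249), (216, 249), (217, 249), (218, 249), (219, 249), (220, 248), (221, 239), (222, 156), (223, 69), (224, 44), (225, 40)]
```

View pics/c13b.png

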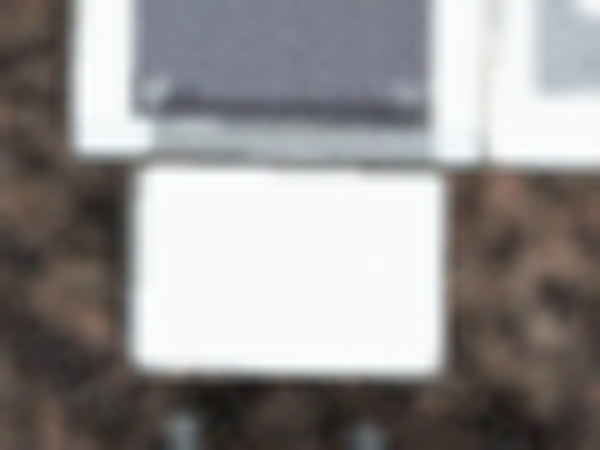

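>>> {"api": "jog_arm", "payload": {"moves": [4,0,-1,0,0,0,40,8,0,-2,0,0,0,40,10,0,-2,0,0,0,40,12,0,-2,0,0,0,40,12,0,-2,0,0,0,40]}}

```text
time_s: 12.35
tool_pos: [0.4598, 0.1346, 0.0266]
tool_rot: [[-0.905, 0.001, 0.426], [-0.001, 1.0, -0.004], [-0.426, -0.004, -0.905]]
contact_force: [0.5, 0.2, -0.2]
grip_width: 0.466
```

Run:
```python
from h import *
s=snap('side','side14.png');S=get_state(); print(S['tool_pos'],S['contact_force'])
cv2.imwrite('pics/c14.png',cv2.cvtColor(cv2.resize(s[150:220,300:380],(720,600),interpolation=2),cv2.COLOR_RGB2BGR))
```

```text
[0.45973477 0.13457493 0.02659566] [-0.26343837  0.43917053  0.30851473]
```

View pics/c14.png

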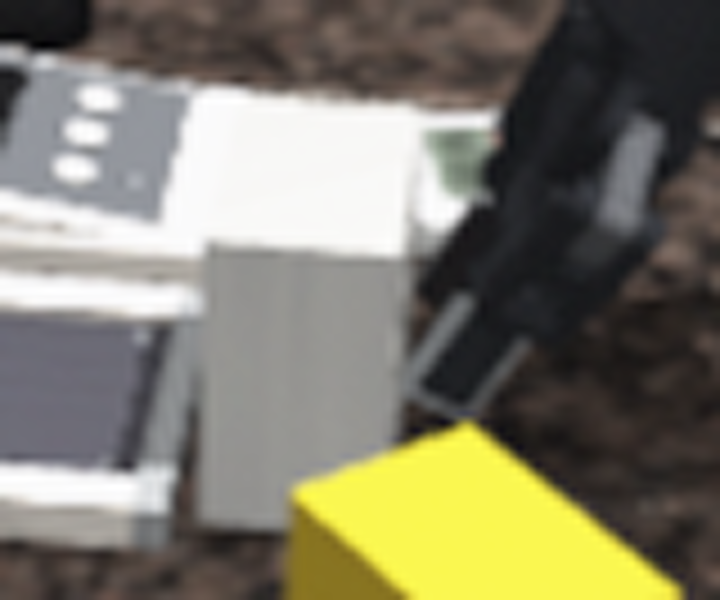

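>>> {"api": "jog_arm", "payload": {"moves": [2,0,0,0,0,0,40,4,0,0,0,0,0,40,6,0,0,0,0,0,40,6,0,0,0,0,0,40]}}

```text
time_s: 12.9
tool_pos: [0.4654, 0.1347, 0.0266]
tool_rot: [[-0.905, 0.001, 0.426], [-0.001, 1.0, -0.004], [-0.426, -0.004, -0.905]]
contact_force: [-4.2, 0.4, 2.1]
grip_width: 0.468
```

Run:
```python
from h import *
s=snap('side','side15.png');S=get_state(); print(S['tool_pos'],S['contact_force'])
cv2.imwrite('pics/c15.png',cv2.cvtColor(cv2.resize(s[150:220,300:380],(720,600),interpolation=2),cv2.COLOR_RGB2BGR))
```

```text
[0.46546449 0.13468329 0.02656983] [-5.87197792 -0.48697526  1.40191092]
```

View pics/c15.png

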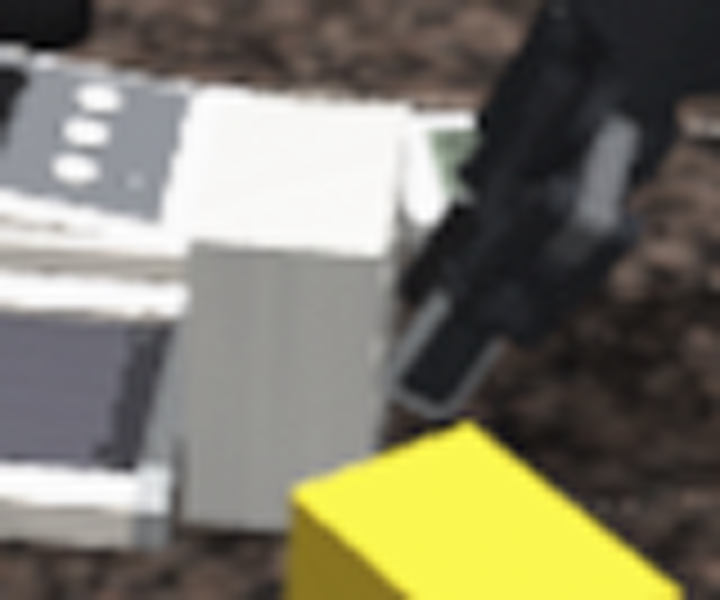

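Sliding upright; heel column moved from ~200 to ~185. Continue.

>>> {"api": "jog_arm", "payload": {"moves": [1,0,0,0,0,0,40,2,0,0,0,0,0,40,3,0,0,0,0,0,40,3,0,0,0,0,0,40]}}

```text
time_s: 13.45
tool_pos: [0.4683, 0.1346, 0.0265]
tool_rot: [[-0.905, 0.001, 0.426], [-0.001, 1.0, -0.004], [-0.426, -0.004, -0.905]]
contact_force: [-6.0, 0.4, 4.0]
grip_width: 0.466
```

>>> {"api": "jog_arm", "payload": {"moves": [1,0,0,0,0,0,40,2,0,0,0,0,0,40,2,0,0,0,0,0,40]}}

```text
time_s: 13.82
tool_pos: [0.4688, 0.1345, 0.0265]
tool_rot: [[-0.907, 0.001, 0.422], [-0.001, 1.0, -0.004], [-0.422, -0.004, -0.907]]
contact_force: [-21.7, -1.8, 12.3]
grip_width: 0.471
```

Run:
```python
from h import *
s=snap('side','side16.png');S=get_state(); print(S['tool_pos'],S['contact_force'])
cv2.imwrite('pics/c16.png',cv2.cvtColor(cv2.resize(s[150:220,300:380],(720,600),interpolation=2),cv2.COLOR_RGB2BGR))
```

```text
[0.4688342  0.13453326 0.02648045] [-21.68113597  -2.31923792  12.32398996]
```

View pics/c16.png

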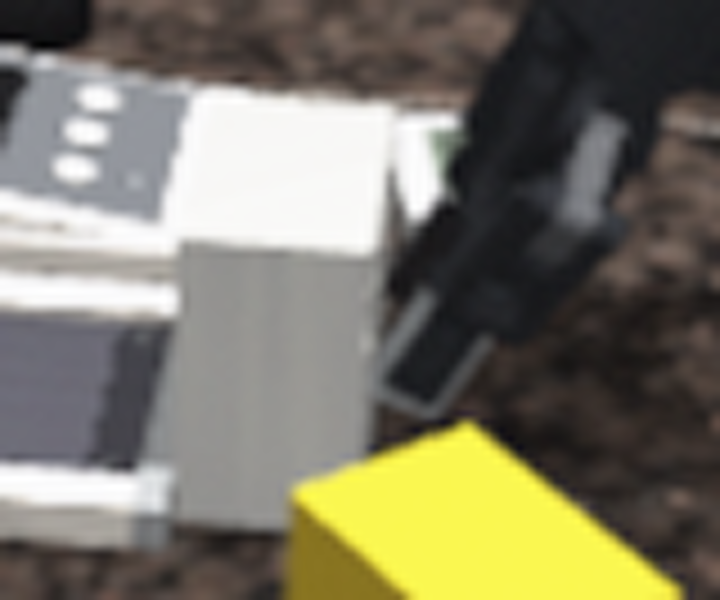

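>>> {"api": "jog_arm", "payload": {"moves": [-6,0,0,0,0,0,40,-8,0,30,0,0,0,40,-8,0,60,0,0,0,40,-8,0,60,0,0,0,40,0,0,60,0,0,0,40]}}

```text
time_s: 14.5
tool_pos: [0.4708, 0.1346, 0.086]
tool_rot: [[-0.904, 0.001, 0.427], [-0.001, 1.0, -0.004], [-0.427, -0.004, -0.904]]
contact_force: [-0.7, -0.5, 0.1]
grip_width: 0.467
```

Run:
```python
from h import *
s=snap('side','side17.png');S=get_state(); print(S['tool_pos'],S['contact_force'],S['joint_positions'].round(2))
cv2.imwrite('pics/c17.png',cv2.cvtColor(cv2.resize(s[140:220,290:380],(720,600),interpolation=2),cv2.COLOR_RGB2BGR))
```

```text
[0.47129905 0.13442669 0.08541522] [-0.3432598  -0.83015915  0.12041779] [ 0.3  -0.62  2.12 -0.14  1.23 -1.25]
```

View pics/c17.png

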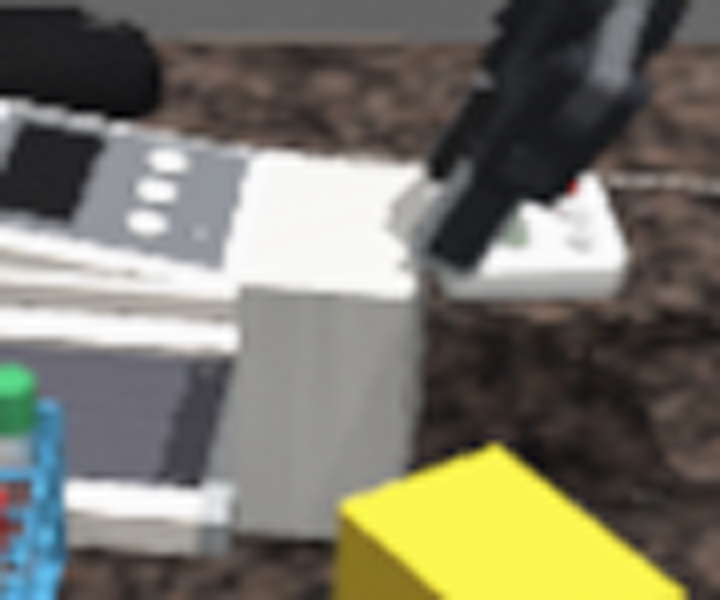

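>>> {"api": "jog_arm", "payload": {"moves": [5,0,0,0,0,0,40,10,0,1,0,0,0,40,16,0,3,0,0,0,40,22,0,6,0,0,0,40,28,0,8,0,0,0,40]}}

```text
time_s: 15.18
tool_pos: [0.4993, 0.1346, 0.0951]
tool_rot: [[-0.904, 0.001, 0.427], [-0.001, 1.0, -0.004], [-0.427, -0.004, -0.904]]
contact_force: [-0.0, -0.3, 0.0]
grip_width: 0.473
```

Run:
```python
from h import *
s=snap('side','side18.png');S=get_state(); print(S['tool_pos'],S['contact_force'],S['joint_positions'].round(2))
cv2.imwrite('pics/c18.png',cv2.cvtColor(cv2.resize(s[140:220,290:380],(720,600),interpolation=2),cv2.COLOR_RGB2BGR))
```

```text
[0.4998707  0.13462205 0.0954575 ] [-0.86990381 -0.73834937  0.63442226] [ 0.28 -0.54  2.05 -0.13  1.21 -1.27]
```

View pics/c18.png

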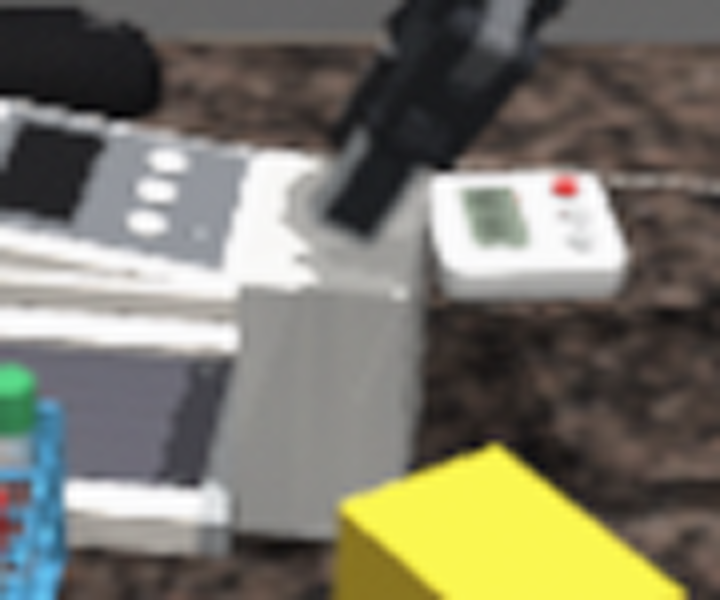

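>>> {"api": "jog_arm", "payload": {"moves": [-16,0,4,0,0,0,40,-45,0,4,0,0,0,40,-45,0,-10,0,0,0,40,-45,0,-24,0,0,0,40,-45,0,-24,0,0,0,40]}}

```text
time_s: 15.85
tool_pos: [0.453, 0.1342, 0.068]
tool_rot: [[-0.906, 0.001, 0.423], [-0.001, 1.0, -0.005], [-0.423, -0.005, -0.906]]
contact_force: [0.1, -0.7, 0.4]
grip_width: 0.47
```

Run:
```python
from h import *
s=snap('side','side19.png');S=get_state(); print(S['tool_pos'],S['contact_force'],S['joint_positions'].round(2))
cv2.imwrite('pics/c19.png',cv2.cvtColor(cv2.resize(s[140:220,290:380],(720,600),interpolation=2),cv2.COLOR_RGB2BGR))
```

```text
[0.45349753 0.13430606 0.0692459 ] [0.70495851 0.30637028 0.34515516] [ 0.32 -0.67  2.18 -0.15  1.22 -1.23]
```

View pics/c19.png

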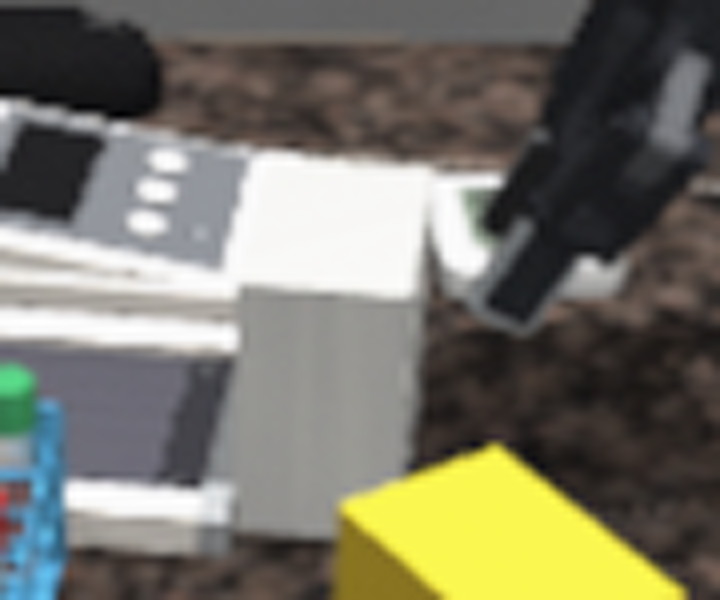

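>>> {"api": "jog_arm", "payload": {"moves": [8,0,0,0,0,0,40,15,0,0,0,0,0,40,21,0,3,0,0,0,40,27,0,7,0,0,0,40,34,0,11,0,0,0,40]}}

```text
time_s: 16.52
tool_pos: [0.4881, 0.1345, 0.0815]
tool_rot: [[-0.905, 0.001, 0.426], [-0.001, 1.0, -0.004], [-0.426, -0.004, -0.905]]
contact_force: [-1.2, -0.2, -0.3]
grip_width: 0.47
```

Run:
```python
from h import *
s=snap('side','side20.png');S=get_state(); print(S['tool_pos'],S['contact_force'],S['joint_positions'].round(2))
cv2.imwrite('pics/c20.png',cv2.cvtColor(cv2.resize(s[140:220,290:380],(720,600),interpolation=2),cv2.COLOR_RGB2BGR))
```

```text
[0.48900677 0.1345484  0.08250109] [-0.85026125 -1.1758284  -0.33102745] [ 0.29 -0.56  2.09 -0.13  1.2  -1.26]
```

View pics/c20.png

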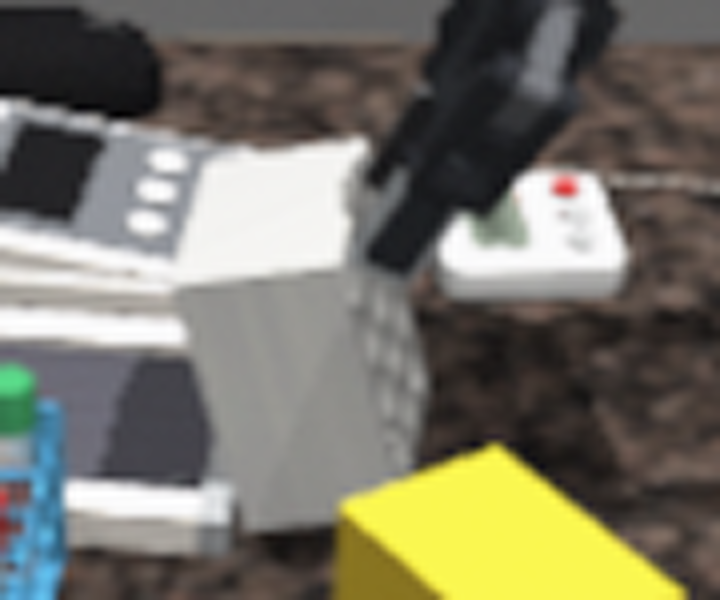

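>>> {"api": "jog_arm", "payload": {"moves": [6,0,1,0,0,0,40,12,0,2,0,0,0,40,19,0,3,0,0,0,40,26,0,3,0,0,0,40,26,0,3,0,0,0,40]}}

```text
time_s: 17.2
tool_pos: [0.5138, 0.1344, 0.084]
tool_rot: [[-0.905, 0.001, 0.425], [-0.001, 1.0, -0.004], [-0.425, -0.004, -0.905]]
contact_force: [-0.3, -0.7, -0.1]
grip_width: 0.47
```

Run:
```python
from h import *
s=snap('side','side21.png');S=get_state(); print(S['tool_pos'],S['contact_force'],S['joint_positions'].round(2))
cv2.imwrite('pics/c21.png',cv2.cvtColor(cv2.resize(s[140:220,290:380],(720,600),interpolation=2),cv2.COLOR_RGB2BGR))
```

```text
[0.51353893 0.1343906  0.08380006] [ 0.31520945  0.42086643 -0.20820471] [ 0.27 -0.49  2.03 -0.13  1.17 -1.28]
```

View pics/c21.png

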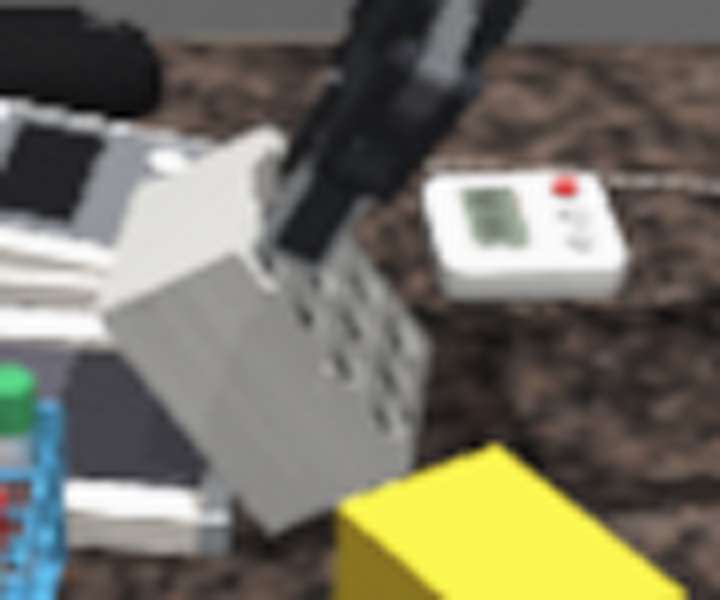

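>>> {"api": "jog_arm", "payload": {"moves": [5,0,0,0,0,0,40,10,0,-1,0,0,0,40,14,0,-2,0,0,0,40,14,0,-2,0,0,0,40]}}

```text
time_s: 17.75
tool_pos: [0.5279, 0.1345, 0.0824]
tool_rot: [[-0.905, 0.001, 0.426], [-0.001, 1.0, -0.004], [-0.426, -0.004, -0.905]]
contact_force: [-0.3, 0.1, 0.4]
grip_width: 0.47
```

Run:
```python
from h import *
s=snap('side','side22.png');S=get_state(); print(S['tool_pos'],S['contact_force'],S['joint_positions'].round(2))
cv2.imwrite('pics/c22.png',cv2.cvtColor(cv2.resize(s[140:220,290:380],(720,600),interpolation=2),cv2.COLOR_RGB2BGR))
```

```text
[0.52776259 0.13458092 0.08246448] [ 0.17964666 -0.13954888 -0.62971012] [ 0.26 -0.44  2.01 -0.12  1.15 -1.28]
```

View pics/c22.png

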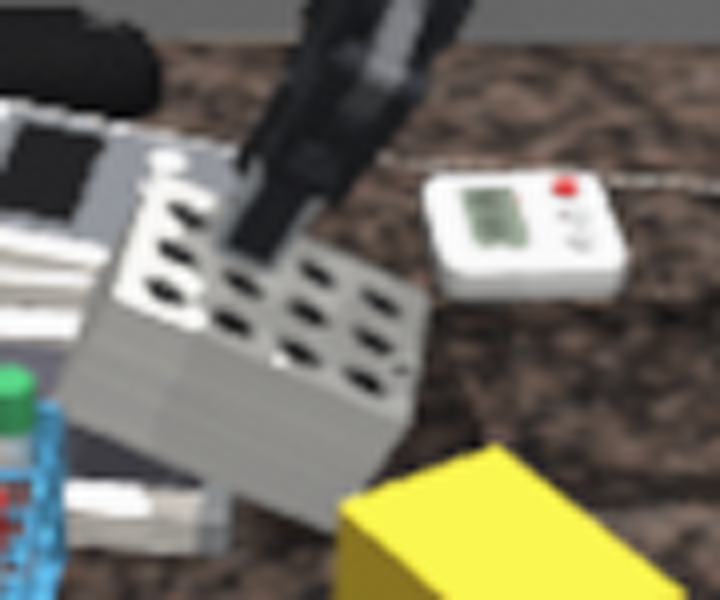

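Run:
```python
from h import *
s=snap('side','side23.png');t=snap('top','top23.png')
cv2.imwrite('pics/c23.png',cv2.cvtColor(np.hstack([cv2.resize(t[160:260,300:410],(400,400)),cv2.resize(s[140:220,290:370],(400,400),interpolation=2)]),cv2.COLOR_RGB2BGR))
```

```text
(no output)
```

View pics/c23.png

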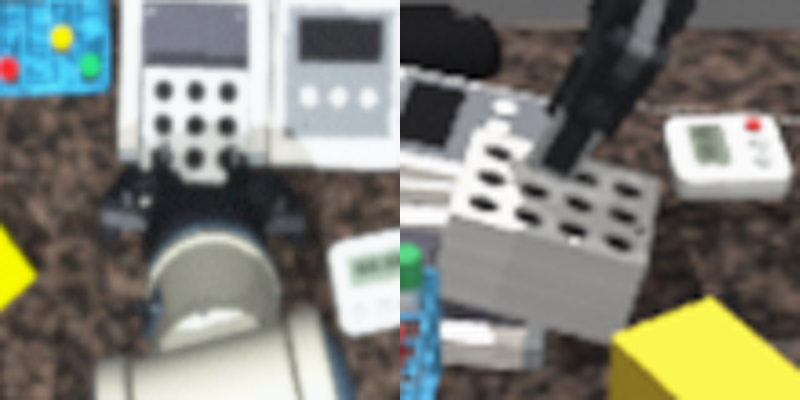

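>>> {"api": "jog_arm", "payload": {"moves": [0,0,25,0,0,0,40,-30,0,45,0,0,0,30,-75,0,45,0,0,0,20,-100,0,35,0,0,0,20,-125,0,20,0,0,0,20]}}

```text
time_s: 18.52
tool_pos: [0.4025, 0.1349, 0.1029]
tool_rot: [[-0.905, 0.001, 0.426], [-0.001, 1.0, -0.004], [-0.426, -0.004, -0.905]]
contact_force: [-34.5, -18.8, 12.4]
grip_width: 0.236
```

Run:
```python
from h import *
s=snap('side','side24.png');t=snap('top','top24.png');S=get_state(); print(S['tool_pos'],S['contact_force'],S['grip_width'])
cv2.imwrite('pics/c24.png',cv2.cvtColor(np.hstack([cv2.resize(t[160:260,300:410],(400,400)),cv2.resize(s[140:220,290:370],(400,400),interpolation=2)]),cv2.COLOR_RGB2BGR))
```

```text
[0.40081494 0.13474855 0.09819717] [ 0.34065973  0.72248199 -0.74750096] 0.23559601971791305
```

View pics/c24.png

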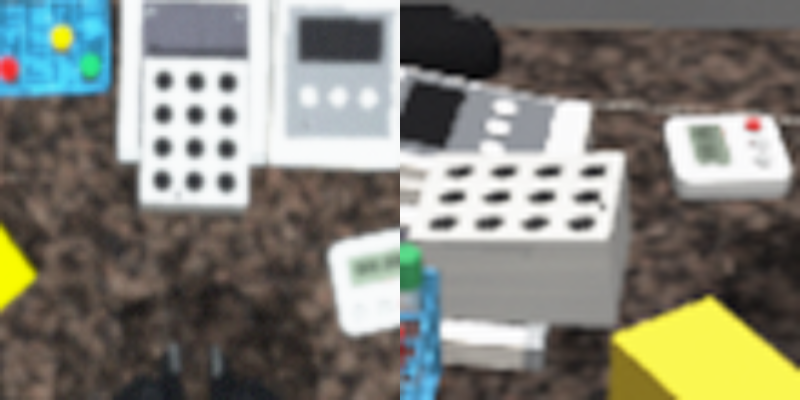

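Run:
```python
from h import *
t=cv2.cvtColor(cv2.imread('pics/top24.png'),cv2.COLOR_BGR2RGB)
cv2.imwrite('pics/c24b.png',cv2.cvtColor(cv2.resize(t[155:220,325:385],None,fx=9,fy=9,interpolation=2),cv2.COLOR_RGB2BGR))
b=t.min(2).astype(float)
def cr(r,a,bb,th):
    return [round(u+(th-r[u])/(r[u+1]-r[u]),2) for u in range(a,bb) if (r[u]<th)!=(r[u+1]<th)]
for v in (203,206,209,211): 
    x=cr(b[v],330,345,130)+cr(b[v],360,376,130); print(v,x,[on('top',u,v,.066)[:2].round(4).tolist() for u in x])
# rear edge against plate, front edge
for u in (342,350,354,363): 
    c=b[:,u]; print(u,cr(c,168,180,175),cr(c,205,222,130))
# wells: dark blobs
x0,y0,x1,y1=338,175,370,214
m=cv2.resize((t.max(2)[y0:y1,x0:x1]),None,fx=8,fy=8,interpolation=2); m=(m<130).astype(np.uint8)
n,l,st,ce=cv2.connectedComponentsWithStats(m)
W=[]
for i in range(1,n):
    if 200<st[i,4]<2500:
        p=(ce[i]+.5)/8-.5+[x0,y0]; w=on('top',*p,.064); W.append(w[:2]); print(st[i,4],p.round(1),w.round(4))
print(np.mean(W,0))
# plate visible part edges
p=t.max(2).astype(float)
for v in (160,164,168,172): 
    x=cr(p[v],333,345,165)+cr(p[v],362,374,165); print('plate',v,x,[on('top',u,v,.013)[:2].round(4).tolist() for u in x])
```

```text
203 [np.float64(337.43), np.float64(342.75), np.float64(368.46)] [[0.5104, 0.1773], [0.5108, 0.1634], [0.5127, 0.0963]]
206 [np.float64(337.44), np.float64(342.58), np.float64(363.68), np.float64(368.29)] [[0.5025, 0.1771], [0.5029, 0.1636], [0.5045, 0.1086], [0.5049, 0.0966]]
209 [np.float64(337.51), np.float64(368.41)] [[0.4947, 0.1766], [0.4971, 0.096]]
211 [np.float64(338.53), np.float64(367.76)] [[0.4896, 0.1738], [0.4918, 0.0976]]
342 [np.float64(173.88)] [np.float64(211.58)]
350 [np.float64(173.95)] [np.float64(211.83)]
354 [np.float64(174.16), np.float64(177.62)] [np.float64(206.64), np.float64(211.93)]
363 [np.float64(174.43), np.float64(177.9)] [np.float64(206.8), np.float64(211.96)]
764 [344.6 179.7] [0.572  0.1601 0.064 ]
823 [353.3 180. ] [0.572  0.1373 0.064 ]
836 [362.1 180.2] [0.5721 0.1143 0.064 ]
818 [344.4 188.1] [0.5501 0.16   0.064 ]
815 [353.2 188.2] [0.5503 0.1369 0.064 ]
837 [362.  188.4] [0.5505 0.1139 0.064 ]
815 [344.3 196.3] [0.5285 0.1598 0.064 ]
845 [353.1 196.5] [0.5286 0.1367 0.064 ]
861 [361.9 196.8] [0.5286 0.1137 0.064 ]
862 [344.1 204.7] [0.5066 0.1597 0.064 ]
843 [353.  204.9] [0.5067 0.1365 0.064 ]
858 [361.8 205.1] [0.5067 0.1135 0.064 ]
[0.53940274 0.13687531]
plate 160 [] []
plate 164 [np.float64(339.78), np.float64(364.76), np.float64(366.0), np.float64(367.02)] [[0.6195, 0.1724], [0.6215, 0.1041], [0.6216, 0.1007], [0.6217, 0.0979]]
plate 168 [np.float64(339.28), np.float64(367.25)] [[0.6084, 0.1734], [0.6107, 0.097]]
plate 172 [np.float64(339.15), np.float64(367.58)] [[0.5974, 0.1735], [0.5997, 0.0958]]
```

View pics/c24b.png

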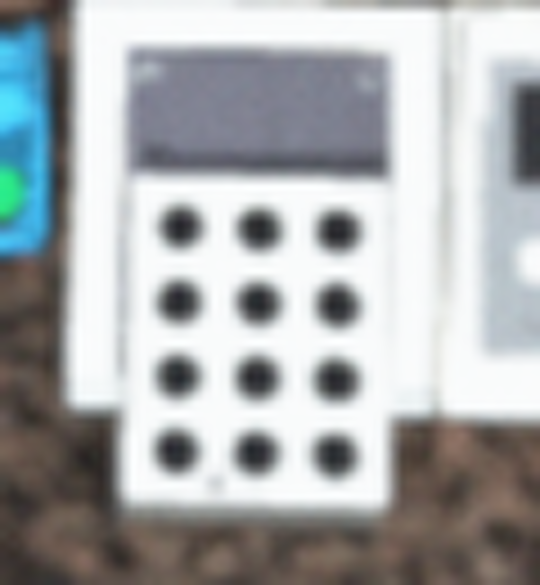

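>>> {"api": "jog_arm", "payload": {"moves": [20,0,-15,0,0,0,40,45,0,-35,0,0,0,40,65,0,-53,0,0,0,40,72,0,-53,0,0,0,40,72,0,-53,0,0,0,40]}}

```text
time_s: 19.25
tool_pos: [0.4758, 0.1348, 0.0512]
tool_rot: [[-0.904, 0.001, 0.428], [-0.0, 1.0, -0.004], [-0.428, -0.003, -0.904]]
contact_force: [-0.3, -0.4, 0.3]
grip_width: 0.466
```

Run:
```python
from h import *
s=snap('side','side25.png');S=get_state(); print(S['tool_pos'],S['tool_rot'].round(3),S['contact_force'],S['grip_width'])
cv2.imwrite('pics/c25.png',cv2.cvtColor(cv2.resize(s[140:220,290:380],(720,600),interpolation=2),cv2.COLOR_RGB2BGR))
```

```text
[0.47562021 0.13491925 0.05133044] [[-0.904  0.001  0.428]
 [-0.     1.    -0.003]
 [-0.428 -0.003 -0.904]] [0.47048898 0.55567902 0.18024657] 0.46786899063417786
```

View pics/c25.png

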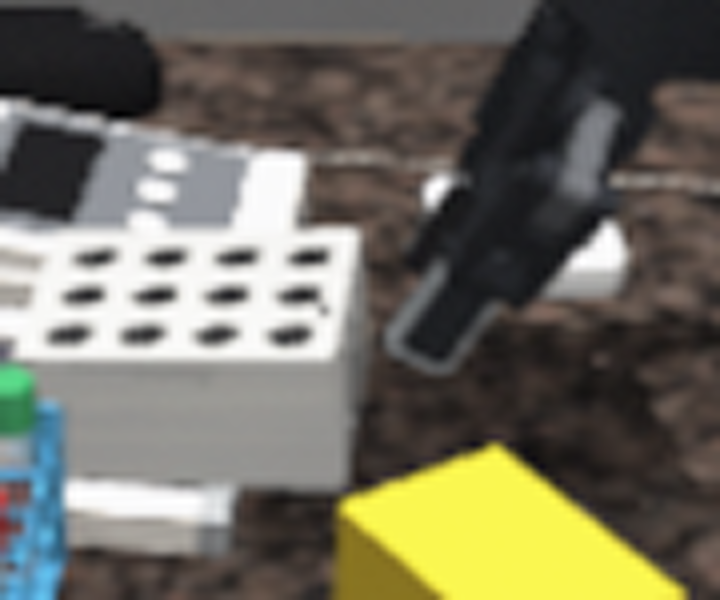

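>>> {"api": "jog_arm", "payload": {"moves": [4,0,-7,0,0,0,40,12,0,-7,0,0,0,40,20,0,-7,0,0,0,40,28,-1,-7,0,0,0,40,36,-2,-7,0,0,0,40]}}

```text
time_s: 19.92
tool_pos: [0.5112, 0.1327, 0.042]
tool_rot: [[-0.905, 0.001, 0.425], [-0.001, 1.0, -0.004], [-0.425, -0.004, -0.905]]
contact_force: [-3.3, -0.0, -1.6]
grip_width: 0.47
```

Run:
```python
from h import *
s=snap('side','side26.png');t=snap('top','top26.png');S=get_state(); print(S['tool_pos'],S['contact_force'],S['grip_width'])
cv2.imwrite('pics/c26.png',cv2.cvtColor(np.hstack([cv2.resize(t[150:230,310:390],(400,400),interpolation=2),cv2.resize(s[140:220,290:370],(400,400),interpolation=2)]),cv2.COLOR_RGB2BGR))
```

```text
[0.51218716 0.13256631 0.04298749] [ 0.05711153 -0.1449541  -0.09145212] 0.4668166447624024
```

View pics/c26.png

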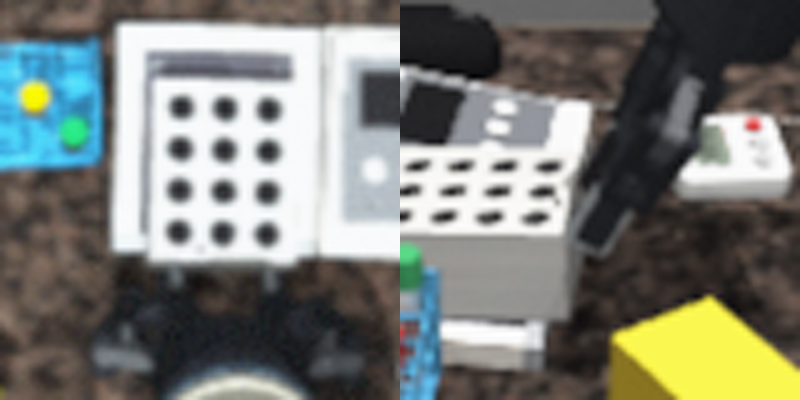

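```bash
cat >> h.py <<'E'
def wells(t,box,z=.062):
    x0,y0,x1,y1=box
    m=cv2.resize((t.max(2)[y0:y1,x0:x1]),None,fx=8,fy=8,interpolation=2); m=(m<130).astype(np.uint8)
    n,l,st,ce=cv2.connectedComponentsWithStats(m); W=[]
    for i in range(1,n):
        if 500<st[i,4]<1300 and abs(st[i,2]-st[i,3])<12:
            W.append(on('top',*((ce[i]+.5)/8-.5+[x0,y0]),z)[:2])
    W=np.array(W)*1000; print(len(W),W.mean(0).round(2)); r=cv2.minAreaRect(W.astype(np.float32)); print(r); return W
E
python3 - <<'E'
from h import *
t=cv2.cvtColor(cv2.imread('pics/top26.png'),cv2.COLOR_BGR2RGB)
print(wells(t,(340,165,372,204)).round(1).tolist())
E
```

```text
12 [562.52 134.31]
((562.5166625976562, 134.22348022460938), (65.76643371582031, 46.27449035644531), 0.15712589025497437)
[[595.3, 157.4], [595.4, 134.5], [595.3, 111.5], [573.6, 157.4], [573.4, 134.4], [573.4, 111.3], [551.5, 157.3], [551.6, 134.3], [551.6, 111.2], [529.7, 157.3], [529.7, 134.1], [529.7, 111.0]]
```

>>> {"api": "jog_arm", "payload": {"moves": [4,0.5,0,0,0,0,40,8,0.5,0,0,0,0,40,12,0.5,0,0,0,0,40,15,0.5,0,0,0,0,40,15,0.5,0,0,0,0,40]}}

```text
time_s: 20.65
tool_pos: [0.5264, 0.1333, 0.0427]
tool_rot: [[-0.904, 0.001, 0.427], [-0.001, 1.0, -0.004], [-0.427, -0.004, -0.904]]
contact_force: [-1.3, 0.0, -1.3]
grip_width: 0.469
```

Run:
```python
from h import *
s=snap('side','side27.png');t=snap('top','top27.png');S=get_state(); print(S['tool_pos'],S['contact_force'],S['grip_width'])
wells(t,(340,155,372,204))
cv2.imwrite('pics/c27.png',cv2.cvtColor(np.hstack([cv2.resize(t[140:220,310:390],(400,400),interpolation=2),cv2.resize(s[140:220,290:370],(400,400),interpolation=2)]),cv2.COLOR_RGB2BGR))
```

```text
[0.52644321 0.13333238 0.04302041] [-1.21605282  0.29199966 -0.44228822] 0.46695074497977623
12 [576.49 134.9 ]
((576.4431762695312, 134.8956298828125), (65.68711853027344, 46.250328063964844), 0.09891063719987869)
```

View pics/c27.png

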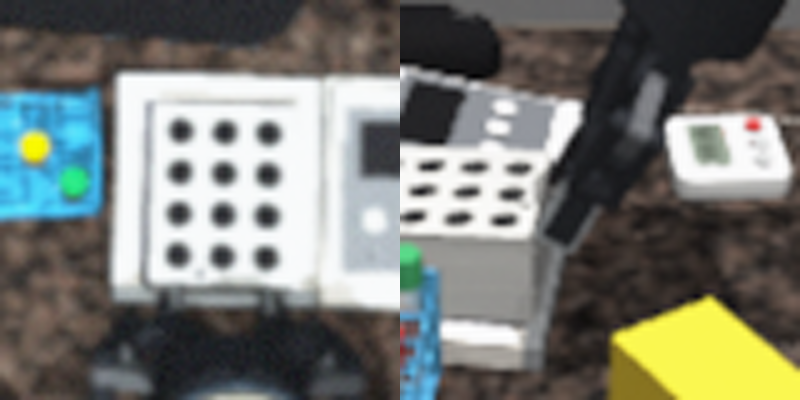

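>>> {"api": "jog_arm", "payload": {"moves": [1,0,0,0,0,0,40,2,0,0,0,0,0,40,3,0,0,0,0,0,40,4,0,0,0,0,0,40,4,0,0,0,0,0,40]}}

```text
time_s: 21.38
tool_pos: [0.5302, 0.1334, 0.0427]
tool_rot: [[-0.905, 0.001, 0.426], [-0.001, 1.0, -0.004], [-0.426, -0.004, -0.905]]
contact_force: [-3.1, 0.2, -0.2]
grip_width: 0.466
```

Run:
```python
from h import *
s=snap('side','side28.png');t=snap('top','top28.png');S=get_state(); print(S['tool_pos'],S['contact_force'],S['grip_width'])
wells(t,(340,155,372,204))
cv2.imwrite('pics/c28.png',cv2.cvtColor(np.hstack([cv2.resize(t[140:220,310:390],(400,400),interpolation=2),cv2.resize(s[140:220,290:370],(400,400),interpolation=2)]),cv2.COLOR_RGB2BGR))
```

```text
[0.53022106 0.13329698 0.04273568] [-2.54270394 -0.03461392  0.48387711] 0.46746958236107833
12 [580.21 134.97]
((580.182861328125, 134.9385986328125), (65.78414916992188, 46.25201416015625), 0.06655542552471161)
```

View pics/c28.png

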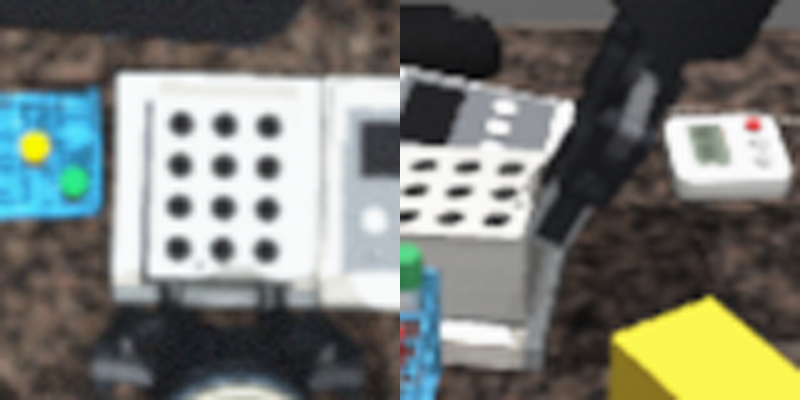

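>>> {"api": "jog_arm", "payload": {"moves": [1,0,0,0,0,0,40,2,0,0,0,0,0,40,2,0,0,0,0,0,40]}}

```text
time_s: 21.85
tool_pos: [0.5319, 0.1332, 0.0422]
tool_rot: [[-0.905, 0.001, 0.426], [-0.001, 1.0, -0.004], [-0.426, -0.004, -0.905]]
contact_force: [-2.9, 0.2, -2.2]
grip_width: 0.47
```

Run:
```python
from h import *
s=snap('side','side29.png');t=snap('top','top29.png');S=get_state(); print(S['tool_pos'],S['contact_force'],S['grip_width'])
wells(t,(340,155,372,204))
cv2.imwrite('pics/c29.png',cv2.cvtColor(cv2.resize(s[140:220,270:370],(750,600),interpolation=2),cv2.COLOR_RGB2BGR))
```

```text
[0.53197829 0.13322136 0.04234645] [-2.26869701 -0.0366769  -2.04467282] 0.46873459694728564
12 [581.9  134.89]
((581.8751831054688, 134.91064453125), (65.8884048461914, 46.236053466796875), 0.16223454475402832)
```

View pics/c29.png

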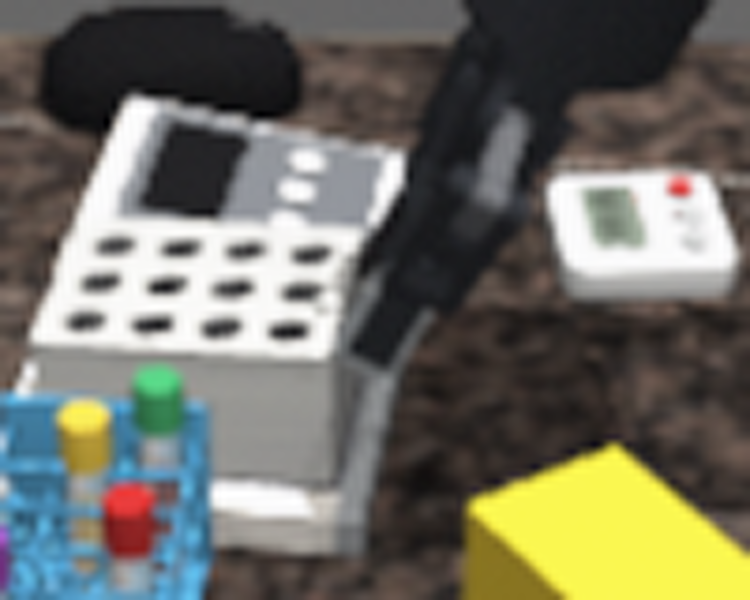

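>>> {"api": "jog_arm", "payload": {"moves": [1,0,0,0,0,0,40,1,0,0,0,0,0,40]}}

```text
time_s: 22.2
tool_pos: [0.5332, 0.1333, 0.0427]
tool_rot: [[-0.905, 0.001, 0.426], [-0.001, 1.0, -0.004], [-0.426, -0.004, -0.905]]
contact_force: [-2.1, -0.6, -2.2]
grip_width: 0.466
```

>>> {"api": "jog_arm", "payload": {"moves": [-6,0,0,0,0,0,40,-15,0,5,0,0,0,40,-30,0,20,0,0,0,40,-50,0,30,0,0,0,40,-60,0,40,0,0,0,40]}}

```text
time_s: 22.82
tool_pos: [0.4727, 0.1335, 0.0843]
tool_rot: [[-0.904, 0.001, 0.428], [-0.001, 1.0, -0.003], [-0.428, -0.003, -0.904]]
contact_force: [0.2, 1.0, -0.3]
grip_width: 0.465
```

Run:
```python
from h import *
s=snap('side','side30.png');t=snap('top','top30.png');S=get_state(); print(S['tool_pos'],S['contact_force'],S['grip_width'])
wells(t,(340,155,372,204))
cv2.imwrite('pics/c30.png',cv2.cvtColor(cv2.resize(s[140:220,270:370],(750,600),interpolation=2),cv2.COLOR_RGB2BGR))
cv2.imwrite('pics/t30.png',cv2.cvtColor(cv2.resize(t[145:215,320:390],(600,600),interpolation=2),cv2.COLOR_RGB2BGR))
```

```text
[0.47359348 0.13375902 0.08532021] [0.92309562 0.45997189 0.24282293] 0.46696627251266215
12 [580.74 135.08]
((580.7271728515625, 135.1205596923828), (46.21841812133789, 66.17662048339844), 89.96996307373047)
```

View pics/c30.png

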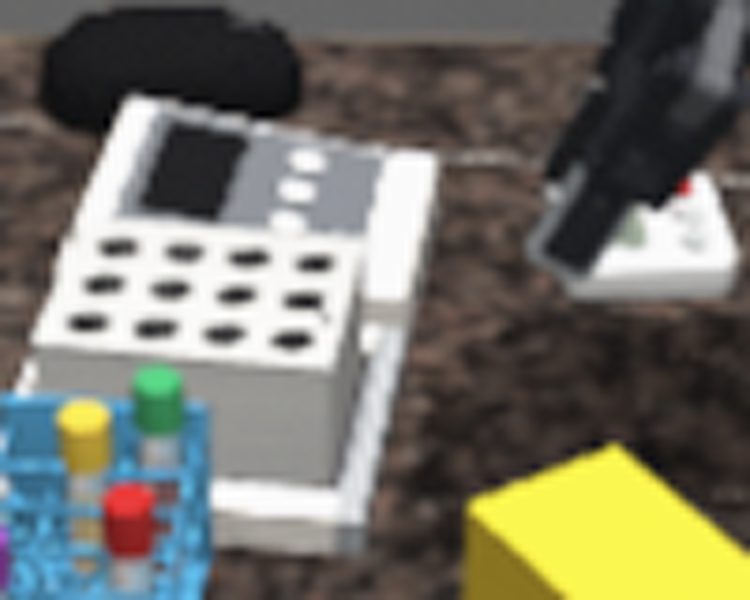

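View pics/t30.png

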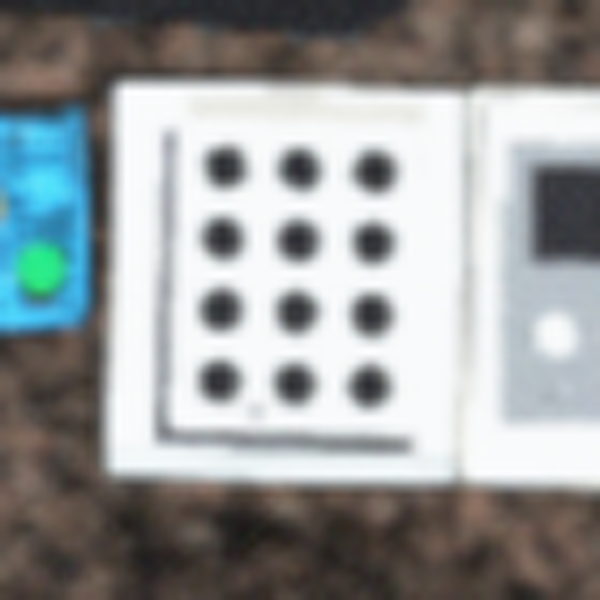

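Run:
```python
from h import *
t=cv2.cvtColor(cv2.imread('pics/top30.png'),cv2.COLOR_BGR2RGB); s=cv2.cvtColor(cv2.imread('pics/side30.png'),cv2.COLOR_BGR2RGB)
def blobs(im,box,lo,hi,th=130):
    x0,y0,x1,y1=box
    m=cv2.resize(im.max(2)[y0:y1,x0:x1],None,fx=8,fy=8,interpolation=2); m=(m<th).astype(np.uint8)
    n,l,st,ce=cv2.connectedComponentsWithStats(m)
    return [((ce[i]+.5)/8-.5+[x0,y0]) for i in range(1,n) if lo<st[i,4]<hi]
T=blobs(t,(340,160,370,195),500,1300)
S=blobs(s,(277,170,316,188),100,900)
print(len(T),len(S))
for p in sorted(T,key=lambda p:(round(p[1]/4),p[0])):
    e1,d1=ray('top',*p)
    best=None
    for q in S:
        e2,d2=ray('side',*q)
        A=np.c_[d1,-d2]; x=np.linalg.lstsq(A,e2-e1,rcond=None)[0]
        a=e1+d1*x[0]; b=e2+d2*x[1]; g=np.linalg.norm(a-b)
        if .03<a[2]<.09 and (best is None or g<best[0]): best=(g,(a+b)/2)
    if best: print(p.round(1),round(best[0]*1000,1),(best[1]*1000).round(1))
```

```text
12 13
[345.8 164. ] 0.6 [614.2 158.   61.7]
[354.5 164.3] 0.5 [614.1 135.2  61.8]
[363.3 164.6] 0.8 [614.2 112.1  61.6]
[345.5 172.3] 0.7 [592.2 158.3  61.9]
[354.3 172.6] 0.4 [591.8 135.1  61.9]
[363.1 172.9] 0.5 [592.  112.   61.7]
[345.3 180.7] 0.6 [570.1 158.2  62.1]
[354.1 180.9] 0.9 [570.2 135.1  61.8]
[362.9 181.2] 0.8 [570.1 112.   61.7]
[345.1 189. ] 0.6 [548.2 158.1  62. ]
[353.9 189.3] 0.9 [548.2 135.1  61.7]
[362.6 189.6] 0.9 [548.1 112.1  61.6]
```

Run:
```python
from h import *
a=cv2.imread('pics/top0.png');b=cv2.imread('pics/top30.png')
d=cv2.absdiff(a,b).max(2); 
for n,(x0,y0,x1,y1) in dict(timer=(385,210,422,248),yellow=(270,210,314,250),rack=(278,155,332,187),bottles=(200,175,282,235),mouse=(425,138,455,182)).items(): print(n,(d[y0:y1,x0:x1]>60).sum())
arm.hand_in(); print(get_state()['time_s'])
```

```text
timer 0
yellow 0
rack 0
bottles 120
mouse 0
the job is handed in; nothing more can be done
the job is handed in; nothing more can be done
```

Run:
```python
import cv2,numpy as np
a=cv2.imread('pics/top0.png')[165:245,195:290];b=cv2.imread('pics/top30.png')[165:245,195:290]
cv2.imwrite('pics/cmp.png',np.hstack([cv2.resize(a,(390,330)),cv2.resize(b,(390,330))]))
```

```text
(no output)
```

View pics/cmp.png

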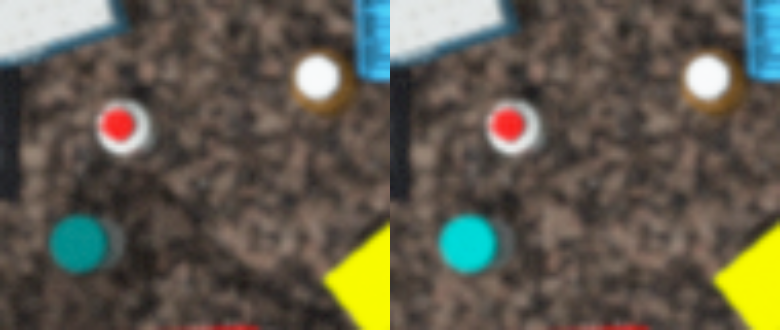

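The block is home and flat in the heater's pocket, wells up, and I handed the job in at about 23 s with the arm clear. I slid it upright along the bench, squared it against the steel front edge (a firm 22 N stop), tipped it over and pushed it on until it dropped.

**Last checks before handing in**
- **Flatness:** all twelve wells, triangulated from both cameras, lie at a height of 61.6–62.1 mm, against 61 mm when fully seated.
- **Position:** the block's centre is at (0.581, 0.135), which matches the measured pocket centre. Its yaw is within 0.2°.
- **Bystanders:** comparing first and last pictures, the timer, mouse, rack and yellow look-alike show no change. The bottle area differed in 120 pixels; by eye that is only the arm's shadow gone from the teal cap, and the bottles have not moved.

**What did not go smoothly**
- My first attempt held the block in the gripper to slide it. Its foot dragged and it leaned forward about 15–20°. I set it upright again and pushed low down with both fingers instead.
- In that push it leaned about 6° once more. I backed off and pushed lower.
- The first push to tip it passed over the block's top without touching it, so I repeated it lower.
- One wrist reading showed about 40 N while the arm drew back through free air, and it was back to about zero at the next reading. I took it for a stopping jolt, but did not find its cause.

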